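# Open power supplies and load the burn-in rack

### The arm

A 6-joint arm with a two-finger parallel gripper is mounted at the origin on a cart in front of the work surface, level with it; the furniture and walls round the work are solid. World frame = base frame: x ahead of the robot, y to its left, z up, the work surface at z = 0. Lengths are in m, angles in rad, forces in N, time in s.
With the tool pointing down it reaches from about 0.25 to 0.85 m from the base axis. Payload 12.5 kg.
Tool frame: the origin (TCP) lies between the finger pads; the fingertips stand finger_overhang ahead of it and the grasp point (between the pads) lies 8 mm behind it (finger_overhang is the distance from the TCP to the fingertips, in m); z points along the fingers, y is the direction in which the jaws open and shut (so a half turn about z gives the same grasp; the last joint's range is limited). The gripper opens to 93 mm and grips with 3 to 60 N. Pads are 15 mm wide; open, the fingers measure 128 mm over their backs; the gripper's body (75 mm by 188 mm) begins 65 mm behind the grasp point.
Start: joints at [-1.435, 0.351, 1.652, -0, 1.139, -0.085], TCP at [0.12, -0.537, 0.23] pointing down, gripper open.
Joint ranges: [-2.75, 2.75], [-0.79, 2.1], [0.01, 2.65], [-1.57, 4.71], [0.07, 3.14], [-2.87, 2.87]. Speed limits (rad/s): [2.22, 2.22, 2.79, 3.14, 3.14, 3.14].

### API

Orientations are given as a unit quaternion [w, x, y, z].
In Python, from bench import * gives the robot as it stands.
- The arm moves only by the tool jog_arm, never from a script. Its argument "moves" is a list of rows, each a list of 7 numbers: the turn, a rotation vector about the tool's x, y, z as a fraction of full scale, then the shift along the tool's x, y, z as a fraction of full scale, then the gripper's target within -1 to 1 (shut at 1, half-way at 0, fully open at -1). In form: [[ax, ay, az, tx, ty, tz, claw], ...]. A call has 1 to 12 rows; each row is the pose to reach, as a shift and turn from the pose commanded when the call began, along the tool's axes at that moment; what a row does not reach only later rows make up. Full scale, the value 1, is 10 cm for a shift and 120 degrees for a turn. A row lasts 1/10 s, in which the tool goes at most 50 mm and 8.59 degrees, less where a joint would pass 70% of its speed; a pose out of reach is approached as far as the arm can. A call with a number of a shift or a turn outside -1 to 1 is refused whole. A call with a gripper value outside its range is refused whole. The fingers move at their own pace and stop on an object; "newtons" is the grip in N (left out, the last holds). Time passes only in rows, so rows that repeat a pose let the fingers close. It gives the time, the measured TCP pose, the force and the opening at its end, in the units of the state.
- state(): the state, without advancing time (a new reading comes with each control period).
- snapshot(name): name is "side" or "top" or "wrist"; returns a dict with "image" (384x512x3 uint8, red, green, blue), "depth" (384x512 float32, m along the optical axis (not along the pixel's ray), 0 where there is no reading), "intrinsics" (3x3 intrinsics, pixels), "R" (3x3) and "t" (3): a world point X has camera coordinates R X + t. Camera axes: x right, y down, z forward; pixel columns grow to the right and rows downward; lengths in m; the calibration is good to about 2 mm. The wrist camera is an equidistant fisheye: a pixel r from the principal point sees the ray r / f radians off the axis. A picture is of the moment at which its call begins.
- hand_in(): hands the job in, once; it reports no verdict.
The state is a dict: "clock": time; "q": joint angles; "joint_velocities": joint speeds; "joint_torque": joint torques, N m; "position": TCP position; "tool_rot": TCP orientation; "force": force on the tool from outside, world axes, zero at the start; "moment": the same for the moment, N m; "gripper_width": finger opening in m.
Only numpy, scipy, OpenCV 4.12 (cv2) and the standard library are available. Lean on these libraries where they do the work, as an engineer would, in place of code of your own. Each camera call takes 0.05 s, during which the arm holds its last target.

### The job

Get the power supplies on the bench ready for burn-in: lift the loose steel cover off each one that still has it and hang it over the padded rail with a flank on either side of the bar, then set each open chassis down into its own nest of the rack, turned so that its green terminal block is at the contact bar's end. When all are in, swing the contact bar over and fully down onto the terminals. Do not tip a chassis over, and leave the brush and the bottle where they are.

Things in the scene. Friction and masses are not known exactly. Their poses are not given: they have to be found in the camera images.
- psu1_core (a point): Grip centre of chassis 1: middle of its dark transformer (34 mm along x, 30 across y, top 40 over the underside; beside it nothing over 5 mm), 31 mm over the underside. Base plate 92 x 46 mm, its middle 10 mm along +x from here; end wall and bulkhead 44 mm high, 34 mm either side of here along x. +x: to the terminal block; z up. 0.2-0.4 kg. A cover may hide it at first.
- psu1_term (a point): Centre of chassis 1's green terminal block (12 x 30 x 11 mm, top 16 mm over the chassis's underside), outside the bulkhead, 47 mm along +x from psu1_core; same axes. The cover does not hide it.
- cover1_mid (a point): Middle of loose steel cover 1 (absent if None at the start), 21 mm below its outside top: upside-down U of 2 mm sheet, open at both ends, 72 mm along x, 54 across y, 42 high, 50 clear between the flanks; 0.09 kg. Sits unscrewed over chassis 1, centred on the transformer, top resting on the two walls, flanks 2 mm clear of the base plate, lower edges 4 mm over the bench. x along the flanks, z up.
- psu2_core (a point): Grip centre of chassis 2: middle of its dark transformer (34 mm along x, 30 across y, top 40 over the underside; beside it nothing over 5 mm), 31 mm over the underside. Base plate 92 x 46 mm, its middle 10 mm along +x from here; end wall and bulkhead 44 mm high, 34 mm either side of here along x. +x: to the terminal block; z up. 0.2-0.4 kg. A cover may hide it at first.
- psu2_term (a point): Centre of chassis 2's green terminal block (12 x 30 x 11 mm, top 16 mm over the chassis's underside), outside the bulkhead, 47 mm along +x from psu2_core; same axes. The cover does not hide it.
- cover2_mid (a point): Middle of loose steel cover 2 (absent if None at the start), 21 mm below its outside top: upside-down U of 2 mm sheet, open at both ends, 72 mm along x, 54 across y, 42 high, 50 clear between the flanks; 0.09 kg. Sits unscrewed over chassis 2, centred on the transformer, top resting on the two walls, flanks 2 mm clear of the base plate, lower edges 4 mm over the bench. x along the flanks, z up.
- psu3_core (a point): Grip centre of chassis 3: middle of its dark transformer (34 mm along x, 30 across y, top 40 over the underside; beside it nothing over 5 mm), 31 mm over the underside. Base plate 92 x 46 mm, its middle 10 mm along +x from here; end wall and bulkhead 44 mm high, 34 mm either side of here along x. +x: to the terminal block; z up. 0.2-0.4 kg. A cover may hide it at first.
- psu3_term (a point): Centre of chassis 3's green terminal block (12 x 30 x 11 mm, top 16 mm over the chassis's underside), outside the bulkhead, 47 mm along +x from psu3_core; same axes. The cover does not hide it.
- cover3_mid (a point): Middle of loose steel cover 3 (absent if None at the start), 21 mm below its outside top: upside-down U of 2 mm sheet, open at both ends, 72 mm along x, 54 across y, 42 high, 50 clear between the flanks; 0.09 kg. Sits unscrewed over chassis 3, centred on the transformer, top resting on the two walls, flanks 2 mm clear of the base plate, lower edges 4 mm over the bench. x along the flanks, z up.
- rail_mid (a point): Middle of the padded rail's horizontal bar: fixed black tube 22 mm thick along y of this frame, 340 mm between the axes of two posts 18 mm thick; its axis is 140 mm over the bench. Flat grey foot 75 x 390 x 10 mm below. It takes three covers end to end.
- nest1 (a point): Nest 1 of the fixed burn-in rack, on its floor (10 mm over the bench), below the point where psuN_core lies (31 mm above) when seated. +x: away from the robot to the contact bar, where the terminals belong; z up. Flared guides 6 mm high stand round the base plate with about 2.5 mm play each way. Nests are 88 mm apart along y; rack plate 196 x 286 mm.
- nest2 (a point): Nest 2 of the fixed burn-in rack, on its floor (10 mm over the bench), below the point where psuN_core lies (31 mm above) when seated. +x: away from the robot to the contact bar, where the terminals belong; z up. Flared guides 6 mm high stand round the base plate with about 2.5 mm play each way. Nests are 88 mm apart along y; rack plate 196 x 286 mm.
- nest3 (a point): Nest 3 of the fixed burn-in rack, on its floor (10 mm over the bench), below the point where psuN_core lies (31 mm above) when seated. +x: away from the robot to the contact bar, where the terminals belong; z up. Flared guides 6 mm high stand round the base plate with about 2.5 mm play each way. Nests are 88 mm apart along y; rack plate 196 x 286 mm.
- bar_handle (a point): Middle of the contact bar's handle: round black bar 12 mm thick, 110 mm long along y. Hinge line: along nest y, behind the nests, 36 mm over the bench, 108 mm along +x of the nest points; the handle circles it at 67 mm. Fully open it is 90 mm over the bench, 148 mm along +x of the middle nest point; closed, 66 mm over the bench and 48 mm along +x. Closed, its 14 mm wide beam lies 19 mm below.
- contact_bar (a joint): Angle of the contact bar: 0 closed over the terminal blocks, 1.75 rad fully open (leaning back past upright). Its hinge is stiff enough to hold it where it is left above about 0.8 rad; from lower down it sinks shut slowly by its own weight. 1 to 3 N at the handle move it. A chassis not down in its nest or the wrong way round blocks it.
- esd_brush: Bystander: brush with wooden handle, 140 mm long, lying on the bench. Origin at the middle of its underside.
- cleaner_bottle: Bystander: white dropper bottle with red cap, 55 mm thick, 122 mm high. Origin at the middle of its underside.

How it is judged:
On the way:
1. every open chassis is down in a nest with its terminal block at the contact bar's end, while the contact bar is still open (((horizontal distance between psu1_core and nest1 below 0.007 m and x of psu1_term in the frame of nest1 above 0.042 m and z of psu1_core in the frame of nest1 below 0.034 m and angle between psu1_core's own z axis and vertical below 0.06 rad) or (horizontal distance between psu1_core and nest2 below 0.007 m and x of psu1_term in the frame of nest2 above 0.042 m and z of psu1_core in the frame of nest2 below 0.034 m and angle between psu1_core's own z axis and vertical below 0.06 rad) or (horizontal distance between psu1_core and nest3 below 0.007 m and x of psu1_term in the frame of nest3 above 0.042 m and z of psu1_core in the frame of nest3 below 0.034 m and angle between psu1_core's own z axis and vertical below 0.06 rad)) and ((horizontal distance between psu2_core and nest1 below 0.007 m and x of psu2_term in the frame of nest1 above 0.042 m and z of psu2_core in the frame of nest1 below 0.034 m and angle between psu2_core's own z axis and vertical below 0.06 rad) or (horizontal distance between psu2_core and nest2 below 0.007 m and x of psu2_term in the frame of nest2 above 0.042 m and z of psu2_core in the frame of nest2 below 0.034 m and angle between psu2_core's own z axis and vertical below 0.06 rad) or (horizontal distance between psu2_core and nest3 below 0.007 m and x of psu2_term in the frame of nest3 above 0.042 m and z of psu2_core in the frame of nest3 below 0.034 m and angle between psu2_core's own z axis and vertical below 0.06 rad)) and ((horizontal distance between psu3_core and nest1 below 0.007 m and x of psu3_term in the frame of nest1 above 0.042 m and z of psu3_core in the frame of nest1 below 0.034 m and angle between psu3_core's own z axis and vertical below 0.06 rad) or (horizontal distance between psu3_core and nest2 below 0.007 m and x of psu3_term in the frame of nest2 above 0.042 m and z of psu3_core in the frame of nest2 below 0.034 m and angle between psu3_core's own z axis and vertical below 0.06 rad) or (horizontal distance between psu3_core and nest3 below 0.007 m and x of psu3_term in the frame of nest3 above 0.042 m and z of psu3_core in the frame of nest3 below 0.034 m and angle between psu3_core's own z axis and vertical below 0.06 rad)) and value of joint contact_bar above 1 rad), for 0.2 s.
At the end, for the whole second after the job is handed in: Each cover hangs over the rail, bar between its flanks (middle within 18 mm of the bar's line and 150 mm of its middle, leaning under 0.6 rad); each chassis is down in a nest within 7 mm, level, terminals at the contact bar; contact bar within 0.10 rad of closed; all let go (x of cover1_mid in the frame of rail_mid between -0.018 and 0.018 m and y of cover1_mid in the frame of rail_mid between -0.15 and 0.15 m and z of cover1_mid in the frame of rail_mid between -0.022 and 0.004 m and angle between each of cover1_mid, cover2_mid, cover3_mid's own z axis and vertical below 0.6 rad and x of cover2_mid in the frame of rail_mid between -0.018 and 0.018 m and y of cover2_mid in the frame of rail_mid between -0.15 and 0.15 m and z of cover2_mid in the frame of rail_mid between -0.022 and 0.004 m and x of cover3_mid in the frame of rail_mid between -0.018 and 0.018 m and y of cover3_mid in the frame of rail_mid between -0.15 and 0.15 m and z of cover3_mid in the frame of rail_mid between -0.022 and 0.004 m and ((horizontal distance between psu1_core and nest1 below 0.007 m and x of psu1_term in the frame of nest1 above 0.042 m and z of psu1_core in the frame of nest1 below 0.034 m and angle between psu1_core's own z axis and vertical below 0.06 rad) or (horizontal distance between psu1_core and nest2 below 0.007 m and x of psu1_term in the frame of nest2 above 0.042 m and z of psu1_core in the frame of nest2 below 0.034 m and angle between psu1_core's own z axis and vertical below 0.06 rad) or (horizontal distance between psu1_core and nest3 below 0.007 m and x of psu1_term in the frame of nest3 above 0.042 m and z of psu1_core in the frame of nest3 below 0.034 m and angle between psu1_core's own z axis and vertical below 0.06 rad)) and ((horizontal distance between psu2_core and nest1 below 0.007 m and x of psu2_term in the frame of nest1 above 0.042 m and z of psu2_core in the frame of nest1 below 0.034 m and angle between psu2_core's own z axis and vertical below 0.06 rad) or (horizontal distance between psu2_core and nest2 below 0.007 m and x of psu2_term in the frame of nest2 above 0.042 m and z of psu2_core in the frame of nest2 below 0.034 m and angle between psu2_core's own z axis and vertical below 0.06 rad) or (horizontal distance between psu2_core and nest3 below 0.007 m and x of psu2_term in the frame of nest3 above 0.042 m and z of psu2_core in the frame of nest3 below 0.034 m and angle between psu2_core's own z axis and vertical below 0.06 rad)) and ((horizontal distance between psu3_core and nest1 below 0.007 m and x of psu3_term in the frame of nest1 above 0.042 m and z of psu3_core in the frame of nest1 below 0.034 m and angle between psu3_core's own z axis and vertical below 0.06 rad) or (horizontal distance between psu3_core and nest2 below 0.007 m and x of psu3_term in the frame of nest2 above 0.042 m and z of psu3_core in the frame of nest2 below 0.034 m and angle between psu3_core's own z axis and vertical below 0.06 rad) or (horizontal distance between psu3_core and nest3 below 0.007 m and x of psu3_term in the frame of nest3 above 0.042 m and z of psu3_core in the frame of nest3 below 0.034 m and angle between psu3_core's own z axis and vertical below 0.06 rad)) and value of joint contact_bar below 0.1 rad); the robot touches nothing.
It fails at once if a chassis is tipped over (angle between any of psu1_core, psu2_core, psu3_core's own z axis and vertical above 0.7 rad).
It fails at once if the brush or the bottle is moved by more than 4 cm (distance of any of esd_brush, cleaner_bottle from where it was at the start of the episode above 0.04 m).
Of cover1, cover2, cover3 only 2 to 3 are there at a start; the rules pass over those that are not, and their reading is None.
At some moment in a run one of psu1, psu2, psu3 may be knocked a few centimetres aside while the robot is not near it.
It also fails if it takes over 192 s, if anything falls off the work surface, if the arm or the gripper's body presses on something with over 40 N, if the wrist force passes 120 N, or if a joint passes its speed limit or range.

## Working session

There is one attempt and no reset: what is moved stays moved. The work goes in short steps, Python scripts to look and compute and a tool call to move; the robot and the scene stay as the last step left them, time stands still between calls to the robot, and variables do not carry over. Pictures are saved under pics/ and viewed, and the job is handed in when it is done.

Besides the shell and the picture viewer there is one more tool, called after "Call:" as name([rows], argument=value, ...), one row to a line, values as JSON. jog_arm: Moves the arm, as the interface text tells. Shift numbers are shares of 10 cm and turn numbers shares of 120 degrees, none past 1 either way. Its arguments: {"type":"object","properties":{"moves":{"type":"array","items":{"type":"array","items":{"type":"number","minimum":-1,"maximum":1}}},"newtons":{"type":"number"}},"required":["moves"]}

```bash
ls; mkdir -p pics; python3 - <<'E'
from bench import *
import cv2,numpy as np
s=state(); print({k:np.round(v,3) for k,v in s.items()})
for n in ["side","top","wrist"]:
    d=snapshot(n); cv2.imwrite(f"pics/a_{n}.png",d["image"][:,:,::-1]); np.savez(f"a_{n}.npz",**d)
    print(n,d["intrinsics"],d["R"],d["t"],d["depth"].min(),d["depth"].max())
E
```

```text
pics
{'clock': np.float64(0.0), 'q': array([-1.435,  0.351,  1.652,  0.   ,  1.139, -0.085]), 'joint_velocities': array([-0.001,  0.001, -0.   , -0.002,  0.001,  0.   ]), 'joint_torque': array([ 0.0000e+00, -4.9731e+01, -2.8525e+01,  7.0000e-02,  2.6000e-02,
       -0.0000e+00]), 'position': array([ 0.12 , -0.536,  0.229]), 'tool_rot': array([-0.001,  0.994,  0.11 , -0.   ]), 'force': array([0.505, 0.178, 0.677]), 'moment': array([ 0.002, -0.01 , -0.054]), 'gripper_width': np.float64(0.093)}
side [[365.4836097    0.         251.33279946]
 [  0.         365.4836097  191.50243406]
 [  0.           0.           1.        ]] [[ 0.99857665  0.05275823 -0.00782596]
 [ 0.02815322 -0.64601873 -0.7628022 ]
 [-0.04529981  0.76149614 -0.64658453]] [-0.5153975   0.08973859  1.16419134] 0.0 2.3760958
top [[405.85146019   0.         251.02197066]
 [  0.         405.85146019 189.90379655]
 [  0.           0.           1.        ]] [[ 0.00704231 -0.99995887  0.00571526]
 [-0.97986153 -0.00804111 -0.19951622]
 [ 0.19955397 -0.00419511 -0.97987786]] [0.02066277 0.52430986 1.39581389] 0.0 2.6622145
wrist [[297.31863964   0.         259.64912879]
 [  0.         297.31863964 191.24784255]
 [  0.           0.           1.        ]] [[ 2.19454060e-01 -9.75622813e-01 -2.07113875e-04]
 [-9.38194755e-01 -2.11093317e-01  2.74281268e-01]
 [-2.67638782e-01 -5.99978247e-02 -9.61649491e-01]] [-0.5496282  -0.03329233  0.39106312] 0.0 1.5787587
```

View pics/a_top.png

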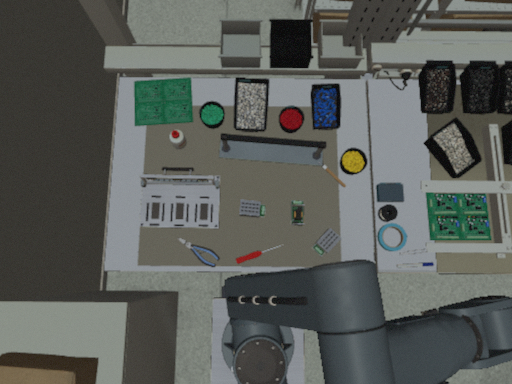

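View pics/a_side.png

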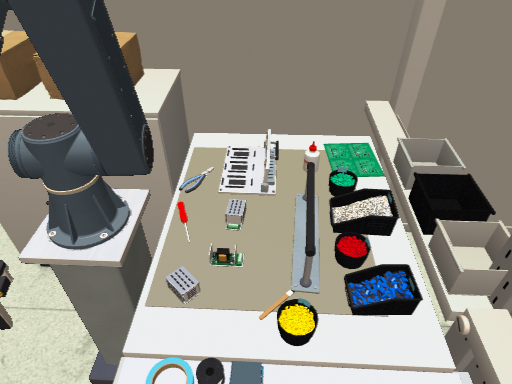

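View pics/a_wrist.png

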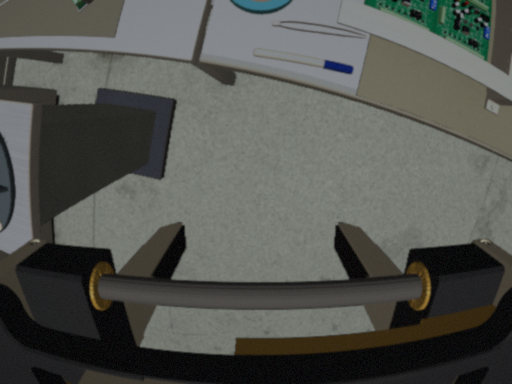

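Top view: covered chassis at (252,208) and (328,240), open one at (298,213), rack (180,207), rail (272,147), bottle (177,137), brush (335,177). I'll zoom in.

```bash
cat > h.py <<'E'
import numpy as np,cv2
def load(f): return dict(np.load(f))
def proj(d,X):
    c=d["R"]@np.asarray(X,float)+d["t"]; K=d["intrinsics"]; return (K@(c/c[2]))[:2]
def onplane(d,uv,z):
    K=d["intrinsics"];r=d["R"].T@(np.linalg.inv(K)@[uv[0],uv[1],1.]); o=-d["R"].T@d["t"]
    return o+r*(z-o[2])/r[2]
def cloud(d):
    K=d["intrinsics"];h,w=d["depth"].shape;u,v=np.meshgrid(np.arange(w),np.arange(h));z=d["depth"]
    c=np.stack([(u-K[0,2])/K[0,0]*z,(v-K[1,2])/K[1,1]*z,z],-1)
    return (c-d["t"])@d["R"]
E
python3 - <<'E'
from h import *
t=load("a_top.npz");s=load("a_side.npz")
c=t["image"][120:260,120:360,::-1]; cv2.imwrite("pics/b1.png",cv2.resize(c,None,fx=3.3,fy=3.3,interpolation=cv2.INTER_CUBIC))
c=s["image"][130:320,160:340,::-1]; cv2.imwrite("pics/b2.png",cv2.resize(c,None,fx=3.1,fy=3.1,interpolation=cv2.INTER_CUBIC))
P=cloud(t)
for (u,v) in [(252,208),(298,213),(328,240),(272,141),(272,155),(180,181),(148,240),(180,240),(335,177),(177,137)]: print((u,v),P[v,u].round(3), t["depth"][v,u])
P=cloud(s)
for (u,v) in [(236,207),(183,280),(222,255),(310,210),(311,150)]: print((u,v),P[v,u].round(3))
E
```

```text
(252, 208) [0.459 0.021 0.051] 1.4377517
(298, 213) [ 0.444 -0.143  0.039] 1.4464295
(328, 240) [ 0.349 -0.247  0.043] 1.4244934
(272, 141) [ 0.676 -0.045  0.148] 1.385505
(272, 155) [ 0.666 -0.053  0.013] 1.516479
(180, 181) [0.561 0.285 0.023] 1.4843
(148, 240) [0.347 0.394 0.001] 1.4624503
(180, 240) [0.348 0.278 0.006] 1.4582818
(335, 177) [ 0.586 -0.288  0.003] 1.5111977
(177, 137) [0.706 0.29  0.091] 1.4459857
(236, 207) [0.467 0.028 0.048]
(183, 280) [ 0.357 -0.251  0.049]
(222, 255) [ 0.444 -0.154  0.035]
(310, 210) [ 0.678 -0.084  0.15 ]
(311, 150) [0.713 0.289 0.092]
```

View pics/b1.png

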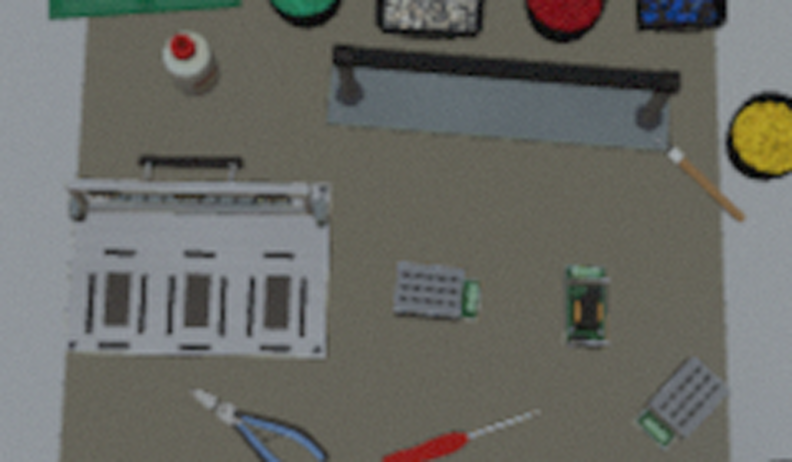

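View pics/b2.png

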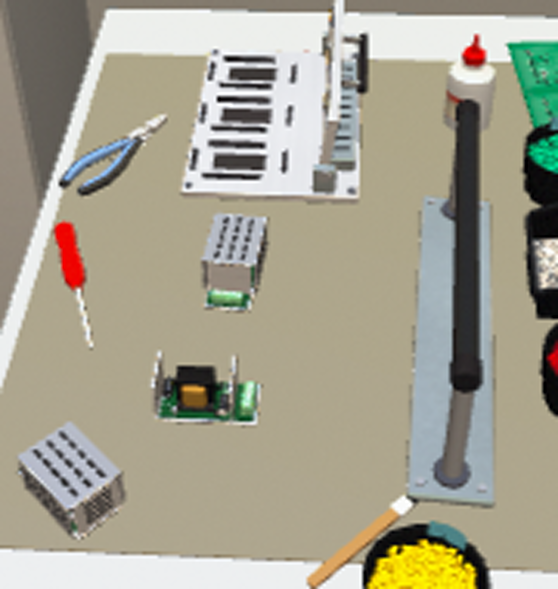

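```bash
python3 - <<'E'
import bench
print([ (n,getattr(bench,n)) for n in dir(bench) if not n.startswith('__')])
print(bench.state().keys())
from h import *
t=load("a_top.npz"); P=cloud(t); img=t["image"]
hsv=cv2.cvtColor(img,cv2.COLOR_RGB2HSV)
for p in [(245,205),(252,210),(264,211),(328,240),(320,248),(298,200),(298,213),(225,207),(160,200),(235,155)]: print(p,hsv[p[1],p[0]],img[p[1],p[0]])
E
```

```text
[('IKError', <class 'bench.IKError'>), ('finger_overhang', 0.011), ('hand_in', <function connect.<locals>.done at 0x7f98bc6eb740>), ('snapshot', <function make.<locals>.drawn_camera at 0x7f98bc7780e0>), ('state', <function make.<locals>.<lambda> at 0x7f98bc7785e0>)]
dict_keys(['clock', 'q', 'joint_velocities', 'joint_torque', 'position', 'tool_rot', 'force', 'moment', 'gripper_width'])
(245, 205) [108  25 121] [109 114 121]
(252, 210) [107  21 108] [ 99 103 108]
(264, 211) [ 65  40 108] [ 91 108  94]
(328, 240) [90 10 80] [77 80 80]
(320, 248) [62 57 76] [59 76 60]
(298, 200) [44 31 91] [86 91 80]
(298, 213) [30  8 31] [31 31 30]
(225, 207) [ 24  35 101] [101  98  87]
(160, 200) [103  16 144] [135 140 144]
(235, 155) [ 98  36 105] [ 90 101 105]
```

```bash
cat > meas.py <<'E'
from h import *
def up(d,roi,k=6):
    u0,v0,u1,v1=roi
    return cv2.resize(d["image"][v0:v1,u0:u1],None,fx=k,fy=k,interpolation=cv2.INTER_CUBIC).astype(int)
def back(pt,roi,k=6): return (np.asarray(pt)+.5)/k-.5+np.array(roi[:2])
def biggest(m):
    cs,_=cv2.findContours(m.astype(np.uint8),cv2.RETR_EXTERNAL,cv2.CHAIN_APPROX_NONE)
    return max(cs,key=cv2.contourArea)
def rect_on(d,c,roi,z,k=6):
    pts=np.array([onplane(d,back(p[0],roi,k),z)[:2] for p in c],np.float32)
    (cx,cy),(w,h),a=cv2.minAreaRect((pts*1000).astype(np.float32))
    M=cv2.moments((pts*1000).astype(np.float32).reshape(-1,1,2))
    return (round(cx,1),round(cy,1)),(round(w,1),round(h,1)),round(a,1),(round(M['m10']/M['m00'],1),round(M['m01']/M['m00'],1))
E
python3 - <<'E'
from meas import *
for f in ["a_top","a_side"]:
    d=load(f+".npz")
    rois={"A":(235,192,280,222),"C":(308,222,345,260),"B":(285,195,312,230)} if f=="a_top" else {"A":(220,195,250,232),"C":(162,262,205,305),"B":(203,238,250,272)}
    for n,r in rois.items():
        I=up(d,r); R,G,B=I[...,0],I[...,1],I[...,2]
        grn=(G-np.maximum(R,B)>8)&(G>55)
        c=biggest(grn); print(f,n,"green",rect_on(d,c,r,.016))
        if n!="B":
            c=biggest((B-R>-1)&(B-G>-3)&(np.abs(R-G)<12)); print(f,n,"cover",rect_on(d,c,r,.046))
            o=I.astype(np.uint8).copy(); cv2.drawContours(o,[c],-1,(255,0,0),1)
        else:
            c=biggest(I.max(2)<45); print(f,n,"dark",rect_on(d,c,r,.040))
            o=I.astype(np.uint8).copy(); cv2.drawContours(o,[c],-1,(255,0,0),1)
        cv2.imwrite(f"pics/m_{f}_{n}.png",o[:,:,::-1])
ims=[cv2.resize(cv2.imread(f"pics/m_{f}_{n}.png"),(260,260)) for f in ["a_top","a_side"] for n in "ABC"]
cv2.imwrite("pics/m_all.png",np.vstack([np.hstack(ims[:3]),np.hstack(ims[3:])]))
E
```

```text
a_top A green ((457.4, -16.2), (19.5, 43.7), 87.4, (457.4, -15.9))
a_top A cover ((462.0, 29.8), (73.8, 58.0), 84.6, (461.8, 30.1))
a_top C green ((317.1, -216.1), (42.0, 21.6), 47.8, (317.2, -216.7))
a_top C cover ((349.6, -254.5), (98.6, 132.6), 87.8, (350.5, -263.9))
a_top B green ((445.2, -124.8), (22.0, 65.2), 71.8, (452.4, -127.9))
a_top B dark ((443.5, -141.9), (24.3, 46.6), 87.9, (441.7, -143.5))
a_side A green ((461.8, -22.6), (24.4, 45.1), 84.6, (461.2, -22.4))
a_side A cover ((464.7, 32.4), (73.8, 55.4), 86.1, (464.9, 32.4))
a_side C green ((360.1, -285.6), (5.0, 10.3), 11.2, (360.2, -285.7))
a_side C cover ((351.7, -247.1), (54.0, 73.1), 46.3, (351.7, -246.3))
a_side B green ((455.8, -150.1), (88.0, 47.9), 1.6, (465.2, -156.2))
a_side B dark ((443.9, -152.7), (41.1, 49.0), 86.6, (445.3, -148.7))
```

View pics/m_all.png

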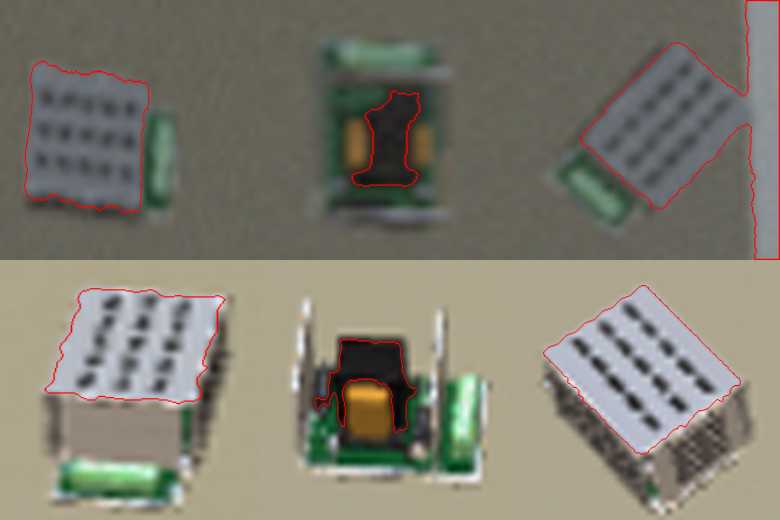

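```bash
python3 - <<'E'
from meas import *
for f,r1,r2 in [("a_top",(130,165,232,240),(205,125,340,175)),("a_side",(205,130,300,210),(285,155,335,300))]:
    d=load(f+".npz")
    cv2.imwrite(f"pics/r1_{f}.png",cv2.resize(d["image"][r1[1]:r1[3],r1[0]:r1[2],::-1],None,fx=6.5,fy=6.5,interpolation=cv2.INTER_CUBIC))
    k=5.5 if f=="a_top" else 4
    cv2.imwrite(f"pics/r2_{f}.png",cv2.resize(d["image"][r2[1]:r2[3],r2[0]:r2[2],::-1],None,fx=k,fy=k,interpolation=cv2.INTER_CUBIC))
    # dark rail
    I=up(d,r2,4); m=I.max(2)<45; c=biggest(m); print(f,"rail",rect_on(d,c,r2,.14,4))
E
```

```text
a_top rail ((678.5, -48.6), (360.1, 25.2), 85.7, (679.9, -48.6))
a_side rail ((681.2, -42.8), (382.4, 21.6), 86.0, (678.2, -64.3))
```

View pics/r1_a_top.png

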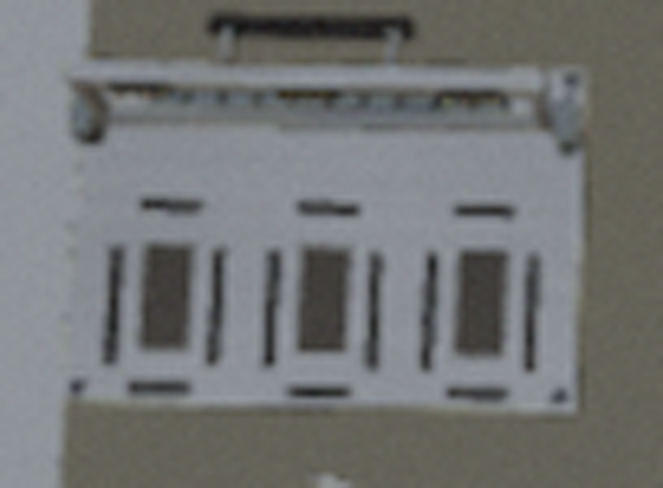

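View pics/r1_a_side.png

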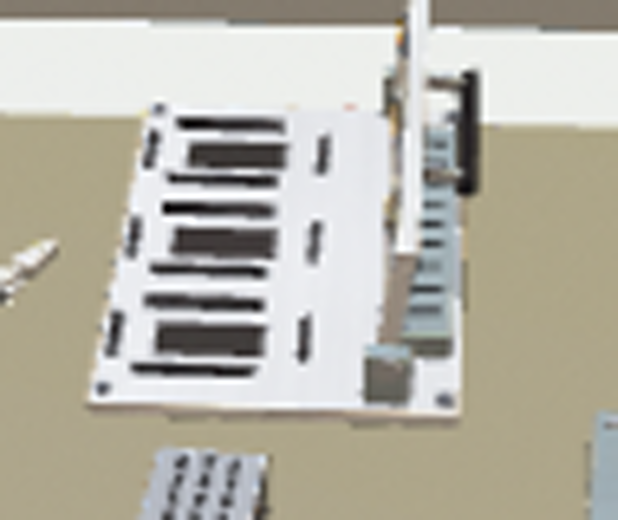

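View pics/r2_a_top.png

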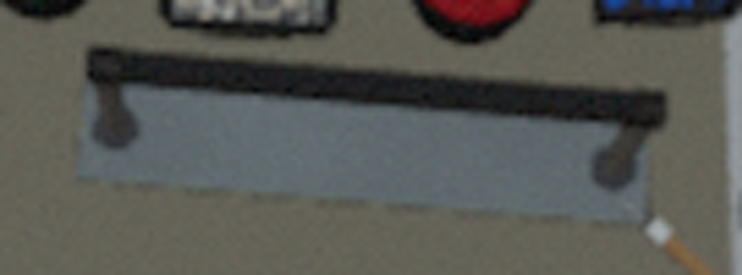

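```bash
python3 - <<'E'
from meas import *
for f,r,k in [("a_top",(130,165,232,240),6),("a_side",(205,130,300,210),6)]:
    d=load(f+".npz"); I=up(d,r,k); m=(I.max(2)<(75 if f=="a_top" else 110)).astype(np.uint8)
    n,l,s,c=cv2.connectedComponentsWithStats(m)
    for i in range(1,n):
        if s[i,4]>100:
            p=back(c[i],r,k); print(f,p.round(1),s[i,4],s[i,2:4],(onplane(d,p,.013)[:2]*1000).round(1))
E
```

```text
a_top [177.5 168.7] 3965 [193  28] [610.3 297.4]
a_top [151.6 178.2] 411 [59 10] [573.3 391.2]
a_top [144.4 179.9] 144 [15 21] [566.7 417.2]
a_top [177.3 179.2] 491 [61 15] [570.3 296.5]
a_top [201.4 179.5] 614 [68 16] [569.9 207.7]
a_top [144. 185.] 248 [19 20] [547.4 417.6]
a_top [155.2 196.1] 273 [49  8] [506.4 374.2]
a_top [180.3 196.7] 280 [49  9] [504.6 282.7]
a_top [204.1 197. ] 293 [48  7] [504.5 195.9]
a_top [155.  210.1] 3273 [41 91] [454.6 372.1]
a_top [147.  211.7] 757 [ 13 102] [448.4 401. ]
a_top [179.3 210.8] 3282 [43 91] [452.7 284.2]
a_top [163.  209.2] 427 [ 9 70] [458.  343.6]
a_top [171.3 212.2] 611 [ 12 101] [447.4 313. ]
a_top [203.5 211. ] 3228 [43 91] [452.6 196.4]
a_top [195.6 212.3] 560 [ 13 102] [447.7 225. ]
a_top [187.  212.8] 553 [10 98] [445.8 256. ]
a_top [211.1 214.2] 494 [ 8 88] [441.3 168.4]
a_top [162.2 218.1] 141 [ 7 27] [425.8 344.6]
a_top [153.8 224.1] 276 [50  7] [403.5 373.7]
a_top [178.7 224.9] 310 [48  7] [401.4 284.2]
a_top [202.9 225.1] 243 [49  7] [401.4 197.1]
a_side [276.3 150.3] 2289 [ 45 116] [593.1 399.6]
a_side [264.5 144.4] 193 [13
[... 271 characters left out ...]
7.2] 757 [99 11] [451.6 346.5]
a_side [237.9 161.7] 1011 [102  13] [449. 317.]
a_side [225.1 165.9] 187 [ 9 33] [403.5 288.2]
a_side [252.9 166.4] 162 [ 9 31] [506.9 289.6]
a_side [239.  166.8] 2195 [94 28] [455.6 284.7]
a_side [236.9 171.1] 779 [105  11] [450.1 258.3]
a_side [269.8 174. ] 164 [29  6] [570.  246.1]
a_side [235.9 176.1] 1109 [108  15] [448.9 228.4]
a_side [222.2 180.7] 282 [14 39] [402.6 200.3]
a_side [251.3 181.8] 262 [ 9 38] [505.6 198.2]
a_side [236.9 181.8] 2537 [100  30] [455.1 196.2]
a_side [270.7 182.9] 481 [42 15] [573.7 195.4]
a_side [263.8 188.8] 936 [39 39] [550.4 161.7]
a_side [234.2 186.4] 951 [111  12] [447.8 170.3]
a_side [244.8 206.9] 277 [13 39] [491.6  67.8]
```

```bash
cat > plan.py <<'E'
import sys,numpy as np
from scipy.spatial.transform import Rotation as Ro
from bench import state
def R0():
    s=state(); q=s["tool_rot"]; return Ro.from_quat([q[1],q[2],q[3],q[0]]),np.array(s["position"]),s
def down(yaw):
    a=np.radians(yaw); x=np.array([np.cos(a),np.sin(a),0]); z=np.array([0,0,-1.]); return Ro.from_matrix(np.column_stack([x,np.cross(z,x),z]))
def plan(wps):
    "wps: list of (x,y,z of TCP, yaw)"
    R,p,s=R0(); print("now",p.round(4),"yaw",np.degrees(np.arctan2(R.as_matrix()[1,0],R.as_matrix()[0,0])).round(1),"F",s["force"].round(1),"w",round(float(s["gripper_width"]),4),"t",round(float(s["clock"]),2))
    for (x,y,z,yaw) in wps:
        T=np.array([x,y,z]);RT=down(yaw)
        rv=(R.inv()*RT).as_rotvec(); 
        d=R.inv().apply(T-p)/.1; ang=np.degrees(np.linalg.norm(rv))
        n=int(max(1,np.ceil(max(abs(d).max()-1e-3,ang/100.))))
        for i in range(n):
            rp=p+(T-p)*1/n*(1); 
        p0=p.copy();Rs=R
        for i in range(n):
            Rn=Rs*Ro.from_rotvec(rv*(i+1)/n); pn=p0+(T-p0)*(i+1)/n
            dd=R.inv().apply(pn-p)/.1; r=(R.inv()*Rn).as_rotvec()/np.radians(120)
            if abs(dd).max()>1: print("!! split more")
            rows=max(np.linalg.norm(dd)*2,np.linalg.norm(r)*120/8.59)
            print("  ",(r.round(3)+0).tolist(),(dd.round(3)+0).tolist(),"rows>=%.1f"%rows)
            R,p=Rn,pn
        print(" ->",(x,y,z,yaw))
if __name__=="__main__":
    plan([tuple(float(v) for v in a.split(",")) for a in sys.argv[1:]])
E
python3 plan.py .351,-.2465,.22,136.3
```

```text
now [ 0.1205 -0.5364  0.2293] yaw 12.7 F [ 1.  -0.  -0.7] w 0.0931 t 0.15
   [0.0, 0.0, -0.343] [0.961, -0.775, 0.032] rows>=4.8
!! split more
   [0.0, 0.0, -0.343] [1.234, 0.051, 0.031] rows>=4.8
   [0.0, 0.0, -0.343] [0.894, 0.851, 0.031] rows>=4.8
 -> (0.351, -0.2465, 0.22, 136.3)
```

```bash
sed -i 's/abs(d).max()-1e-3/np.linalg.norm(d)-1e-3/' plan.py; python3 plan.py .351,-.2465,.22,136.3
```

```text
now [ 0.1205 -0.5364  0.2293] yaw 12.7 F [ 1.  -0.  -0.7] w 0.0931 t 0.15
   [0.0, 0.0, -0.258] [0.721, -0.581, 0.024] rows>=3.6
   [0.0, 0.0, -0.258] [0.917, -0.128, 0.023] rows>=3.6
   [0.0, 0.0, -0.258] [0.853, 0.361, 0.023] rows>=3.6
   [0.0, 0.0, -0.258] [0.546, 0.748, 0.023] rows>=3.6
 -> (0.351, -0.2465, 0.22, 136.3)
```

Call:
jog_arm([
  [0, 0, -0.258, 0.72, -0.58, 0.02, -1],
  [0, 0, -0.258, 0.72, -0.58, 0.02, -1],
  [0, 0, -0.258, 0.72, -0.58, 0.02, -1],
  [0, 0, -0.258, 0.72, -0.58, 0.02, -1],
  [0, 0, -0.258, 0.72, -0.58, 0.02, -1],
])

```text
clock: 0.65
position: [0.1782, -0.464, 0.2276]
tool_rot: [-0.0, 0.928, 0.372, 0.0]
force: [1.0, 0.4, 0.5]
gripper_width: 0.0931
```

Call:
jog_arm([
  [0, 0, -0.258, 0.917, -0.128, 0.023, -1],
  [0, 0, -0.258, 0.917, -0.128, 0.023, -1],
  [0, 0, -0.258, 0.917, -0.128, 0.023, -1],
  [0, 0, -0.258, 0.917, -0.128, 0.023, -1],
  [0, 0, -0.258, 0.917, -0.128, 0.023, -1],
])

```text
clock: 1.15
position: [0.2357, -0.3917, 0.2253]
tool_rot: [-0.0, 0.796, 0.605, 0.0]
force: [-0.8, -0.9, -0.3]
gripper_width: 0.0928
```

Call:
jog_arm([
  [0, 0, -0.258, 0.853, 0.361, 0.023, -1],
  [0, 0, -0.258, 0.853, 0.361, 0.023, -1],
  [0, 0, -0.258, 0.853, 0.361, 0.023, -1],
  [0, 0, -0.258, 0.853, 0.361, 0.023, -1],
  [0, 0, -0.258, 0.853, 0.361, 0.023, -1],
])

```text
clock: 1.65
position: [0.2931, -0.3192, 0.223]
tool_rot: [-0.0, 0.606, 0.795, 0.0]
force: [0.9, 0.7, 1.0]
gripper_width: 0.093
```

Call:
jog_arm([
  [0, 0, -0.258, 0.546, 0.748, 0.023, -1],
  [0, 0, -0.258, 0.546, 0.748, 0.023, -1],
  [0, 0, -0.258, 0.546, 0.748, 0.023, -1],
  [0, 0, -0.258, 0.546, 0.748, 0.023, -1],
  [0, 0, -0.258, 0.546, 0.748, 0.023, -1],
  [0, 0, -0.258, 0.546, 0.748, 0.023, -1],
])

```text
clock: 2.25
position: [0.3504, -0.2468, 0.2207]
tool_rot: [-0.0, 0.374, 0.927, 0.0]
force: [-0.2, -0.1, -0.2]
gripper_width: 0.0931
```

Chained calls work accurately. Look from the wrist.

```bash
cat > snap.py <<'E'
import sys,cv2,numpy as np
from bench import *
for a in sys.argv[2:]:
    d=snapshot(a); n=f"{sys.argv[1]}_{a}"; np.savez(n+".npz",**d); cv2.imwrite(f"pics/{n}.png",d["image"][:,:,::-1])
E
python3 snap.py c wrist
```

```text
(no output)
```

View pics/c_wrist.png

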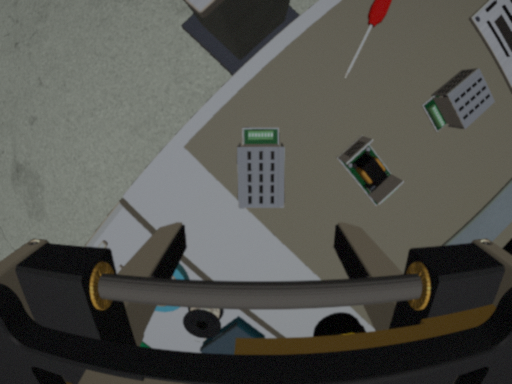

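Wrist view: cover C's top spans (238..284, 145..207), well aligned with the jaws; green terminal at (261,136).

```bash
cat >> h.py <<'E'
def wplane(d,uv,z):
    K=d["intrinsics"]; n=cv2.fisheye.undistortPoints(np.array(uv,float).reshape(-1,1,2),K,np.zeros(4)).reshape(-1,2)
    r=np.c_[n,np.ones(len(n))]@d["R"]; o=-d["R"].T@d["t"]
    return o+r*((z-o[2])/r[:,2])[:,None]
def wrect(d,mask,z):
    cs,_=cv2.findContours(mask.astype(np.uint8),cv2.RETR_EXTERNAL,cv2.CHAIN_APPROX_NONE); c=max(cs,key=cv2.contourArea)
    p=wplane(d,c.reshape(-1,2),z)[:,:2]*1000
    r=cv2.minAreaRect(p.astype(np.float32)); return c,np.round(r[0],1),np.round(r[1],1),round(r[2],1)
E
python3 - <<'E'
from h import *
d=load("c_wrist.npz")
p=wplane(d,[(238,145),(284,144),(284.5,207.5),(239,207.5)],.046)[:,:2]; print((p*1000).round(1),(p.mean(0)*1000).round(1))
I=d["image"].astype(int); print(I[150,262],I[160,220],I[180,225],I[150,300],I[200,262])
roi=np.zeros(I.shape[:2],bool); roi[142:212,230:292]=1
m=roi&(I[...,2]-I[...,0]>=-2)&(I.max(2)<190)
m=cv2.morphologyEx(m.astype(np.uint8),cv2.MORPH_CLOSE,np.ones((9,9)));
c,*r=wrect(d,m,.046);print(r)
o=d["image"][:,:,::-1].copy();cv2.drawContours(o,[c],-1,(0,0,255),1);cv2.imwrite("pics/c2.png",cv2.resize(o[120:230,210:310],None,fx=5,fy=5))
E
python3 plan.py .351,-.2465,.017,136.3
```

```text
[[ 307.1 -239.7]
 [ 341.9 -201.9]
 [ 397.3 -252.3]
 [ 360.2 -290.9]] [ 351.6 -246.2]
[ 96 100 106] [97 95 85] [98 96 85] [98 95 84] [57 59 62]
[array([ 348.2, -250.9]), array([62.6, 81.6]), 46.0]
now [ 0.3503 -0.2469  0.2207] yaw 136.1 F [-0.5  0.4  1.2] w 0.0929 t 2.3
   [0.0, 0.0, 0.0] [-0.001, 0.002, 0.679] rows>=1.4
   [0.0, 0.0, 0.0] [-0.001, 0.002, 0.679] rows>=1.4
   [0.0, 0.0, 0.0] [-0.001, 0.002, 0.679] rows>=1.4
 -> (0.351, -0.2465, 0.017, 136.3)
```

View pics/c2.png

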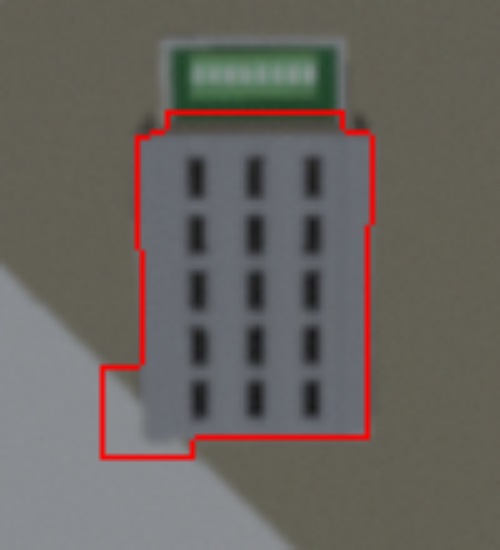

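Call:
jog_arm([
  [0, 0, 0, 0, 0, 1, -1],
  [0, 0, 0, 0, 0, 1, -1],
  [0, 0, 0, 0, 0, 1, -1],
])

```text
clock: 2.6
position: [0.3479, -0.2447, 0.1165]
tool_rot: [-0.005, 0.373, 0.928, 0.002]
force: [-0.6, 0.2, -0.1]
gripper_width: 0.0926
```

Call:
jog_arm([
  [0, 0, 0, 0, 0, 0.5, -1],
  [0, 0, 0, 0, 0, 0.8, -1],
  [0, 0, 0, 0, 0, 1, -1],
  [0, 0, 0, 0, 0, 1, -1],
  [0, 0, 0, 0, 0, 1, -1],
])

```text
clock: 3.1
position: [0.3513, -0.2473, 0.0224]
tool_rot: [0.001, 0.371, 0.928, -0.0]
force: [0.7, -1.1, 0.5]
gripper_width: 0.093
```

Call:
jog_arm([
  [0, 0, 0, 0, 0, 0, 0],
  [0, 0, 0, 0, 0, 0, 0.5],
  [0, 0, 0, 0, 0, 0, 0.5],
  [0, 0, 0, 0, 0, 0, 0.5],
  [0, 0, 0, 0, 0, 0, 0.5],
  [0, 0, 0, 0, 0, 0, 0.5],
  [0, 0, 0, 0, 0, 0, 0.5],
  [0, 0, 0, 0, 0, 0, 0.5],
], newtons=25)

```text
clock: 3.9
position: [0.3506, -0.2465, 0.0208]
tool_rot: [0.0, 0.371, 0.929, -0.0]
force: [-0.4, 1.2, 4.9]
gripper_width: 0.0539
```

```bash
python3 plan.py .351,-.2465,.115,136.3 .351,-.2465,.21,136.3 .674,-.113,.22,85.9
```

```text
now [ 0.3506 -0.2465  0.0208] yaw 136.5 F [-0.4  1.2  4.9] w 0.0539 t 3.9
   [0.0, 0.0, 0.002] [-0.003, 0.003, -0.942] rows>=1.9
 -> (0.351, -0.2465, 0.115, 136.3)
   [0.0, 0.0, 0.0] [0.0, 0.0, -0.95] rows>=1.9
 -> (0.351, -0.2465, 0.21, 136.3)
   [0.0, 0.0, 0.105] [-0.353, 0.799, -0.025] rows>=1.7
   [0.0, 0.0, 0.105] [-0.17, 0.857, -0.025] rows>=1.7
   [0.0, 0.0, 0.105] [0.021, 0.874, -0.025] rows>=1.7
   [0.0, 0.0, 0.105] [0.211, 0.848, -0.025] rows>=1.7
 -> (0.674, -0.113, 0.22, 85.9)
```

Call:
jog_arm([
  [0, 0, 0, 0, 0, -0.15, 0.5],
  [0, 0, 0, 0, 0, -0.35, 0.5],
  [0, 0, 0, 0, 0, -0.6, 0.5],
  [0, 0, 0, 0, 0, -0.94, 0.5],
  [0, 0, 0, 0, 0, -0.94, 0.5],
])

```text
clock: 4.4
position: [0.3519, -0.2476, 0.1177]
tool_rot: [0.003, 0.371, 0.929, -0.001]
force: [0.3, -0.1, -1.9]
gripper_width: 0.0537
```

Call:
jog_arm([
  [0, 0, 0, 0, 0, -0.4, 0.5],
  [0, 0, 0, 0, 0, -0.7, 0.5],
  [0, 0, 0, 0, 0, -0.95, 0.5],
])

```text
clock: 4.7
position: [0.3504, -0.2464, 0.2104]
tool_rot: [-0.0, 0.371, 0.929, 0.0]
force: [-0.6, -1.0, -0.8]
gripper_width: 0.054
```

Call:
jog_arm([
  [0, 0, 0.05, -0.15, 0.4, -0.025, 0.5],
  [0, 0, 0.105, -0.353, 0.8, -0.025, 0.5],
  [0, 0, 0.105, -0.353, 0.8, -0.025, 0.5],
])

```text
clock: 5.0
position: [0.4343, -0.2114, 0.2114]
tool_rot: [0.0, 0.471, 0.882, 0.0]
force: [-1.3, 0.2, -2.0]
gripper_width: 0.054
```

Call:
jog_arm([
  [0, 0, 0.05, -0.08, 0.43, -0.025, 0.5],
  [0, 0, 0.105, -0.17, 0.857, -0.025, 0.5],
  [0, 0, 0.105, -0.17, 0.857, -0.025, 0.5],
])

```text
clock: 5.3
position: [0.5144, -0.1777, 0.2133]
tool_rot: [-0.0, 0.565, 0.825, 0.0]
force: [-1.4, -0.3, -1.3]
gripper_width: 0.0537
```

Call:
jog_arm([
  [0, 0, 0.05, 0.01, 0.43, -0.025, 0.5],
  [0, 0, 0.105, 0.021, 0.874, -0.025, 0.5],
  [0, 0, 0.105, 0.021, 0.874, -0.025, 0.5],
])

```text
clock: 5.6
position: [0.5947, -0.144, 0.2156]
tool_rot: [-0.0, 0.652, 0.758, 0.0]
force: [-0.6, -0.4, -1.6]
gripper_width: 0.0539
```

Call:
jog_arm([
  [0, 0, 0.05, 0.1, 0.43, -0.025, 0.5],
  [0, 0, 0.105, 0.211, 0.848, -0.025, 0.5],
  [0, 0, 0.105, 0.211, 0.848, -0.025, 0.5],
  [0, 0, 0.105, 0.211, 0.848, -0.025, 0.5],
  [0, 0, 0.105, 0.211, 0.848, -0.025, 0.5],
])

```text
clock: 6.1
position: [0.6719, -0.1126, 0.2191]
tool_rot: [-0.001, 0.73, 0.683, -0.001]
force: [0.9, 0.6, -1.2]
gripper_width: 0.0542
```

```bash
python3 snap.py d wrist top side; python3 plan.py .674,-.113,.131,85.9; python3 -c "
from h import *
s=load('d_side.npz');t=load('d_top.npz')
a=cv2.resize(s['image'][140:320,160:350,::-1],(420,398));b=cv2.resize(t['image'][120:250,210:360,::-1],(380,329));o=np.zeros((400,800,3),np.uint8);o[:398,:420]=a;o[:329,420:]=b;cv2.imwrite('pics/d2.png',o)"
```

```text
now [ 0.6724 -0.1125  0.22  ] yaw 86.1 F [ 0.4  0.  -1.4] w 0.0537 t 6.25
   [0.0, 0.0, 0.002] [-0.004, 0.017, 0.89] rows>=1.8
 -> (0.674, -0.113, 0.131, 85.9)
```

View pics/d_wrist.png

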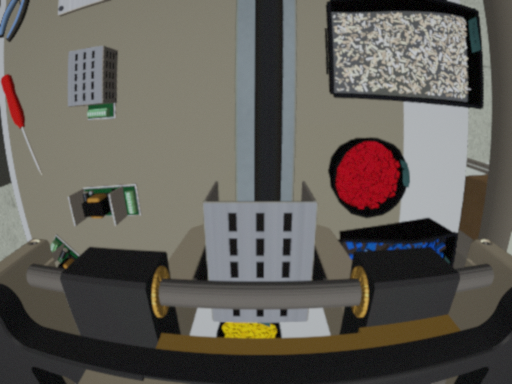

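View pics/d2.png

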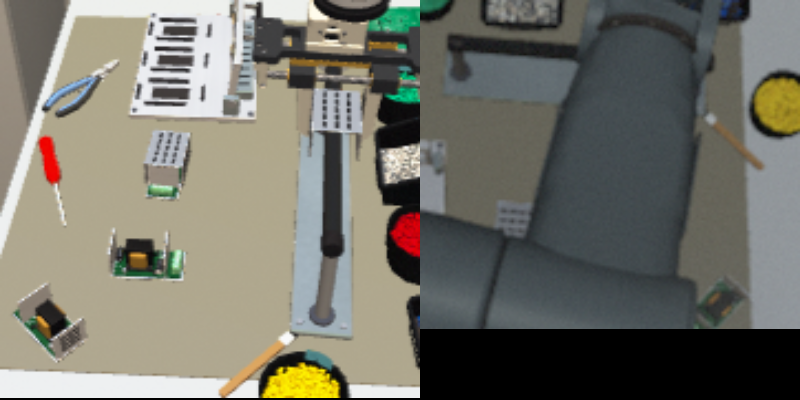

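```bash
python3 - <<'E'
from h import *
d=load("d_wrist.npz"); g=d["image"].max(2).astype(int)
for v in [10,40,80,120,160,190]:
    m=np.where(g[v,235:300]<45)[0]+235; u=(m.min()+m.max())/2; print(v,m.min(),m.max(),(wplane(d,[(u,v)],.145)*1000).round(1))
print((wplane(d,[(205,204),(317,203)],.237)*1000).round(1))
E
```

```text
10 256 281 [[688.1  41.9 145. ]]
40 256 281 [[686.4  16.8 145. ]]
80 256 281 [[684.3 -14.9 145. ]]
120 255 280 [[681.5 -45.8 145. ]]
160 255 280 [[679.6 -77.1 145. ]]
190 255 279 [[ 677.7 -101.5  145. ]]
[[646.2 -80.6 237. ]
 [701.5 -83.8 237. ]]
```

Call:
jog_arm([
  [0, 0, 0, 0, 0.04, 0.2, 0.5],
  [0, 0, 0, 0, 0.04, 0.45, 0.5],
  [0, 0, 0, 0, 0.04, 0.65, 0.5],
  [0, 0, 0, 0, 0.04, 0.8, 0.5],
  [0, 0, 0, 0, 0.04, 0.89, 0.5],
  [0, 0, 0, 0, 0.04, 0.89, 0.5],
  [0, 0, 0, 0, 0.04, 0.89, 0.5],
])

```text
clock: 6.95
position: [0.6775, -0.1122, 0.1316]
tool_rot: [0.0, 0.731, 0.683, 0.0]
force: [0.6, 0.3, -0.6]
gripper_width: 0.054
```

Call:
jog_arm([
  [0, 0, 0, 0, 0, 0.03, 0.5],
  [0, 0, 0, 0, 0, 0.03, 0.5],
  [0, 0, 0, 0, 0, 0.03, -0.2],
  [0, 0, 0, 0, 0, 0.03, -0.5],
  [0, 0, 0, 0, 0, 0.03, -0.8],
  [0, 0, 0, 0, 0, 0.03, -0.8],
  [0, 0, 0, 0, 0, -0.3, -0.8],
  [0, 0, 0, 0, 0, -0.7, -0.8],
  [0, 0, 0, 0, 0, -0.9, -0.8],
  [0, 0, 0, 0, 0, -0.9, -0.8],
])

```text
clock: 7.95
position: [0.6784, -0.1123, 0.2243]
tool_rot: [0.002, 0.731, 0.683, 0.002]
force: [0.4, -0.4, 0.0]
gripper_width: 0.0835
```

```bash
python3 snap.py e wrist; python3 plan.py .464,.031,.22,85
```

```text
now [ 0.6776 -0.1121  0.2218] yaw 86.1 F [-0.4  0.3 -0.4] w 0.0834 t 8.0
   [0.0, 0.0, 0.003] [0.427, -0.743, 0.004] rows>=1.7
   [0.0, 0.0, 0.003] [0.423, -0.745, 0.005] rows>=1.7
   [0.0, 0.0, 0.003] [0.418, -0.748, 0.005] rows>=1.7
 -> (0.464, 0.031, 0.22, 85.0)
```

View pics/e_wrist.png

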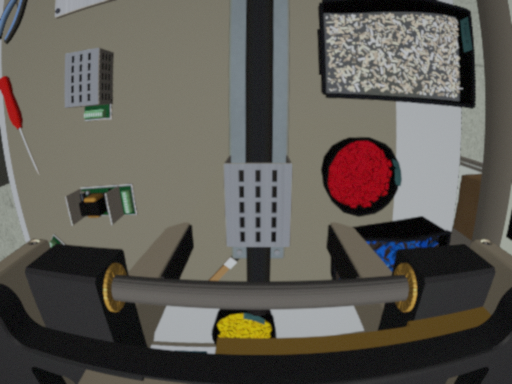

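The cover hangs on the bar (pixels 225–291, 162–247), centred. Now cover A.

Call:
jog_arm([
  [0, 0, 0.003, 0.43, -0.743, 0, -1],
  [0, 0, 0.003, 0.43, -0.743, 0, -1],
  [0, 0, 0.003, 0.43, -0.743, 0, -1],
])

```text
clock: 8.3
position: [0.6025, -0.0619, 0.219]
tool_rot: [-0.002, 0.732, 0.681, -0.001]
force: [0.8, -1.0, 0.3]
gripper_width: 0.0928
```

Call:
jog_arm([
  [0, 0, 0.003, 0.42, -0.745, 0, -1],
  [0, 0, 0.003, 0.42, -0.745, 0, -1],
  [0, 0, 0.003, 0.42, -0.745, 0, -1],
])

```text
clock: 8.6
position: [0.532, -0.015, 0.2196]
tool_rot: [-0.001, 0.735, 0.678, -0.001]
force: [0.8, 0.5, -0.1]
gripper_width: 0.093
```

Call:
jog_arm([
  [0, 0, 0.003, 0.42, -0.745, 0, -1],
  [0, 0, 0.003, 0.42, -0.745, 0, -1],
  [0, 0, 0.003, 0.42, -0.745, 0, -1],
  [0, 0, 0.003, 0.42, -0.745, 0, -1],
])

```text
clock: 9.0
position: [0.4645, 0.0311, 0.2205]
tool_rot: [0.0, 0.737, 0.676, 0.0]
force: [1.3, 0.0, -0.1]
gripper_width: 0.0928
```

```bash
python3 snap.py f wrist; python3 plan.py .464,.031,.02,85
```

```text
now [0.4649 0.0308 0.2205] yaw 85.0 F [ 0.2  0.2 -0.4] w 0.0928 t 9.05
   [0.0, 0.0, 0.0] [0.0, -0.003, 0.668] rows>=1.3
   [0.0, 0.0, 0.0] [0.0, -0.003, 0.668] rows>=1.3
   [0.0, 0.0, 0.0] [0.0, -0.003, 0.668] rows>=1.3
 -> (0.464, 0.031, 0.02, 85.0)
```

View pics/f_wrist.png

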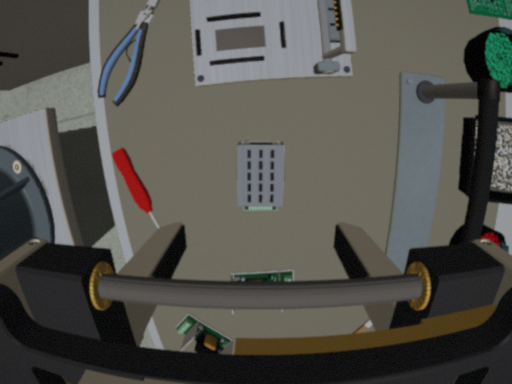

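Cover A spans (237..284, 143..208), same pixels as C had: centred. Descend and grip.

Call:
jog_arm([
  [0, 0, 0, 0, 0, 1, -1],
  [0, 0, 0, 0, 0, 1, -1],
  [0, 0, 0, 0, 0, 1, -1],
])

```text
clock: 9.35
position: [0.4615, 0.0306, 0.1158]
tool_rot: [-0.003, 0.737, 0.675, -0.004]
force: [0.2, -0.9, 1.2]
gripper_width: 0.0932
```

Call:
jog_arm([
  [0, 0, 0, 0, 0, 0.5, -1],
  [0, 0, 0, 0, 0, 0.8, -1],
  [0, 0, 0, 0, 0, 1, -1],
  [0, 0, 0, 0, 0, 1, -1],
  [0, 0, 0, 0, 0, 1, -1],
])

```text
clock: 9.85
position: [0.4654, 0.0309, 0.0222]
tool_rot: [0.001, 0.737, 0.676, 0.001]
force: [0.2, -0.2, 0.5]
gripper_width: 0.0931
```

Call:
jog_arm([
  [0, 0, 0, 0, 0, 0, 0],
  [0, 0, 0, 0, 0, 0, 0.5],
  [0, 0, 0, 0, 0, 0, 0.5],
  [0, 0, 0, 0, 0, 0, 0.5],
  [0, 0, 0, 0, 0, 0, 0.5],
  [0, 0, 0, 0, 0, 0, 0.5],
  [0, 0, 0, 0, 0, 0, 0.5],
], newtons=25)

```text
clock: 10.55
position: [0.464, 0.0313, 0.0209]
tool_rot: [0.0, 0.737, 0.676, 0.0]
force: [-0.9, -1.0, 3.4]
gripper_width: 0.0538
```

```bash
python3 plan.py .464,.031,.115,85 .464,.031,.21,85 .6862,.017,.22,85.9 .6862,.017,.128,85.9
```

```text
now [0.464  0.0313 0.0209] yaw 85.0 F [-0.9 -1.   3.4] w 0.0538 t 10.55
   [0.0, 0.0, 0.0] [-0.003, 0.0, -0.941] rows>=1.9
 -> (0.464, 0.031, 0.115, 85.0)
   [0.0, 0.0, 0.0] [0.0, 0.0, -0.95] rows>=1.9
 -> (0.464, 0.031, 0.21, 85.0)
   [0.0, 0.0, -0.002] [0.018, 0.742, -0.033] rows>=1.5
   [0.0, 0.0, -0.003] [0.014, 0.742, -0.033] rows>=1.5
   [0.0, 0.0, -0.003] [0.01, 0.742, -0.033] rows>=1.5
 -> (0.6862, 0.017, 0.22, 85.9)
   [0.0, 0.0, 0.0] [0.0, 0.0, 0.92] rows>=1.8
 -> (0.6862, 0.017, 0.128, 85.9)
```

Call:
jog_arm([
  [0, 0, 0, 0, 0, -0.15, 0.5],
  [0, 0, 0, 0, 0, -0.35, 0.5],
  [0, 0, 0, 0, 0, -0.6, 0.5],
  [0, 0, 0, 0, 0, -0.94, 0.5],
  [0, 0, 0, 0, 0, -0.94, 0.5],
])

```text
clock: 11.05
position: [0.4657, 0.0313, 0.1178]
tool_rot: [0.002, 0.737, 0.676, 0.002]
force: [0.7, -1.2, -1.6]
gripper_width: 0.0533
```

Call:
jog_arm([
  [0, 0, 0, 0, 0, -0.4, 0.5],
  [0, 0, 0, 0, 0, -0.7, 0.5],
  [0, 0, 0, 0, 0, -1, 0.5],
])

```text
clock: 11.35
position: [0.4635, 0.0313, 0.2151]
tool_rot: [-0.0, 0.737, 0.676, -0.0]
force: [0.9, 0.1, -1.0]
gripper_width: 0.0538
```

Call:
jog_arm([
  [0, 0, -0.003, 0.01, 0.37, -0.015, 0.5],
  [0, 0, -0.003, 0.018, 0.742, -0.033, 0.5],
  [0, 0, -0.003, 0.018, 0.742, -0.033, 0.5],
])

```text
clock: 11.65
position: [0.5408, 0.0263, 0.2171]
tool_rot: [0.0, 0.735, 0.678, 0.0]
force: [-1.4, -1.2, -0.5]
gripper_width: 0.0538
```

Call:
jog_arm([
  [0, 0, -0.003, 0.01, 0.37, -0.015, 0.5],
  [0, 0, -0.003, 0.014, 0.742, -0.033, 0.5],
  [0, 0, -0.003, 0.014, 0.742, -0.033, 0.5],
])

```text
clock: 11.95
position: [0.6142, 0.0217, 0.2196]
tool_rot: [-0.0, 0.733, 0.68, -0.0]
force: [-0.9, -0.5, -0.9]
gripper_width: 0.0537
```

Call:
jog_arm([
  [0, 0, -0.003, 0.01, 0.37, -0.015, 0.5],
  [0, 0, -0.003, 0.01, 0.742, -0.033, 0.5],
  [0, 0, -0.003, 0.01, 0.742, -0.033, 0.5],
  [0, 0, -0.003, 0.01, 0.742, -0.033, 0.5],
  [0, 0, -0.003, 0.01, 0.742, -0.033, 0.5],
])

```text
clock: 12.45
position: [0.6849, 0.0176, 0.224]
tool_rot: [-0.001, 0.731, 0.683, -0.001]
force: [-0.1, -0.4, -0.5]
gripper_width: 0.0538
```

```bash
python3 snap.py g wrist; python3 plan.py .6862,.017,.128,85.9; python3 - <<'E'
from h import *
d=load("g_wrist.npz"); g=d["image"].max(2).astype(int)
for v in [40,80,120,160,190]:
    m=np.where(g[v,235:300]<45)[0]+235
    if len(m): u=(m.min()+m.max())/2; print(v,m.min(),m.max(),(wplane(d,[(u,v)],.145)*1000).round(1))
E
```

```text
now [0.685  0.0177 0.2244] yaw 86.1 F [-0.7 -0.1 -0.1] w 0.0537 t 12.5
   [0.0, 0.0, 0.002] [-0.006, 0.013, 0.964] rows>=1.9
 -> (0.6862, 0.017, 0.128, 85.9)
80 250 278 [[694.1 116.  145. ]]
120 252 276 [[692.   84.4 145. ]]
160 251 275 [[689.1  52.5 145. ]]
190 251 275 [[687.4  27.6 145. ]]
```

View pics/g_wrist.png

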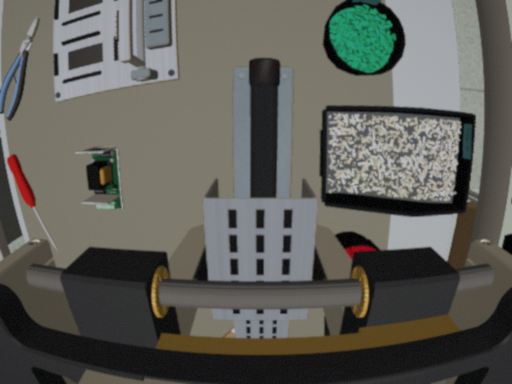

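Cover aligned over the bar (bar 251–275 at row 190; first hung cover visible at (265,325)).

Call:
jog_arm([
  [0, 0, 0, 0, 0.015, 0.2, 0.5],
  [0, 0, 0, 0, 0.015, 0.45, 0.5],
  [0, 0, 0, 0, 0.015, 0.7, 0.5],
  [0, 0, 0, 0, 0.015, 0.85, 0.5],
  [0, 0, 0, 0, 0.015, 0.96, 0.5],
  [0, 0, 0, 0, 0.015, 0.96, 0.5],
  [0, 0, 0, 0, 0.015, 0.96, 0.5],
])

```text
clock: 13.2
position: [0.6878, 0.0174, 0.1293]
tool_rot: [0.0, 0.731, 0.683, 0.0]
force: [0.3, -0.2, -0.1]
gripper_width: 0.0538
```

Call:
jog_arm([
  [0, 0, 0, 0, 0, 0, -0.2],
  [0, 0, 0, 0, 0, 0, -0.5],
  [0, 0, 0, 0, 0, 0, -0.8],
  [0, 0, 0, 0, 0, 0, -0.8],
  [0, 0, 0, 0, 0, -0.3, -0.8],
  [0, 0, 0, 0, 0, -0.7, -0.8],
  [0, 0, 0, 0, 0, -0.9, -0.8],
  [0, 0, 0, 0, 0, -0.9, -0.8],
])

```text
clock: 14.0
position: [0.6889, 0.0173, 0.2222]
tool_rot: [0.002, 0.731, 0.683, 0.002]
force: [0.0, 0.6, 0.1]
gripper_width: 0.0838
```

```bash
python3 snap.py i wrist side; python3 plan.py .464,.031,.22,85; python3 -c "
from h import *
s=load('i_side.npz');t=load('i_wrist.npz')
a=cv2.resize(s['image'][140:320,160:350,::-1],(420,398));b=cv2.resize(t['image'][:,:,::-1],(380,285));o=np.zeros((400,800,3),np.uint8);o[:398,:420]=a;o[:285,420:]=b;cv2.imwrite('pics/i2.png',o)"
```

```text
now [0.6874 0.0174 0.218 ] yaw 86.1 F [ 0.7 -0.7  0.5] w 0.0837 t 14.1
   [0.0, 0.0, 0.003] [-0.005, -0.746, -0.006] rows>=1.5
   [0.0, 0.0, 0.003] [-0.01, -0.746, -0.006] rows>=1.5
   [0.0, 0.0, 0.003] [-0.015, -0.746, -0.006] rows>=1.5
 -> (0.464, 0.031, 0.22, 85.0)
```

View pics/i2.png

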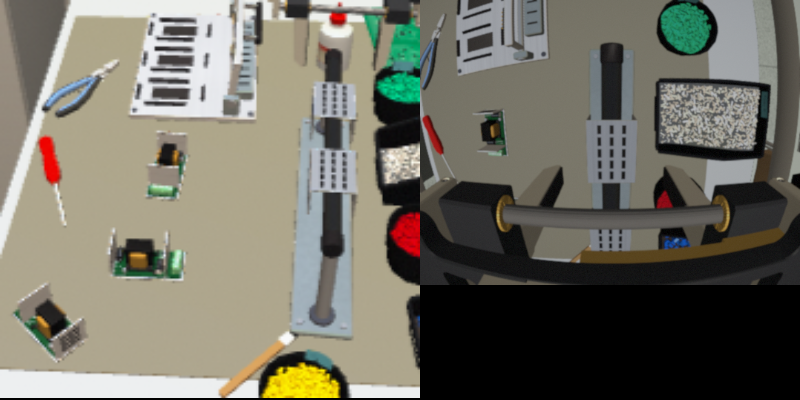

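Both covers hang on the bar, all three chassis open. To chassis A.

Call:
jog_arm([
  [0, 0, 0.003, -0.005, -0.746, 0, -0.8],
  [0, 0, 0.003, -0.005, -0.746, 0, -0.8],
  [0, 0, 0.003, -0.005, -0.746, 0, -0.8],
])

```text
clock: 14.4
position: [0.6102, 0.0223, 0.217]
tool_rot: [-0.001, 0.733, 0.68, -0.001]
force: [0.2, -0.6, 0.4]
gripper_width: 0.0839
```

Call:
jog_arm([
  [0, 0, 0.003, -0.01, -0.746, 0, -0.8],
  [0, 0, 0.003, -0.01, -0.746, 0, -0.8],
  [0, 0, 0.003, -0.01, -0.746, 0, -0.8],
])

```text
clock: 14.7
position: [0.5366, 0.0267, 0.2177]
tool_rot: [-0.001, 0.735, 0.678, -0.001]
force: [0.7, -0.3, 0.1]
gripper_width: 0.0833
```

Call:
jog_arm([
  [0, 0, 0.003, -0.015, -0.746, 0, -0.8],
  [0, 0, 0.003, -0.015, -0.746, 0, -0.8],
  [0, 0, 0.003, -0.015, -0.746, 0, -0.8],
  [0, 0, 0.003, -0.015, -0.746, 0.3, -0.8],
  [0, 0, 0.003, -0.015, -0.746, 0.3, -0.8],
  [0, 0, 0.003, -0.015, -0.746, 0.3, -0.8],
])

```text
clock: 15.3
position: [0.4651, 0.0309, 0.1885]
tool_rot: [-0.0, 0.737, 0.676, -0.0]
force: [0.1, -0.1, 0.8]
gripper_width: 0.0837
```

```bash
python3 snap.py j wrist; python3 plan.py .464,.031,.04,85;  python3 -c "
from h import *
s=load('j_wrist.npz')
cv2.imwrite('pics/j2.png',cv2.resize(s['image'][110:260,180:340,::-1],None,fx=4,fy=4,interpolation=cv2.INTER_CUBIC))"
```

```text
now [0.4652 0.031  0.189 ] yaw 85.0 F [-0.3  0.1 -0.5] w 0.084 t 15.35
   [0.0, 0.0, 0.0] [0.0, -0.006, 0.745] rows>=1.5
   [0.0, 0.0, 0.0] [0.0, -0.006, 0.745] rows>=1.5
 -> (0.464, 0.031, 0.04, 85.0)
```

View pics/j2.png

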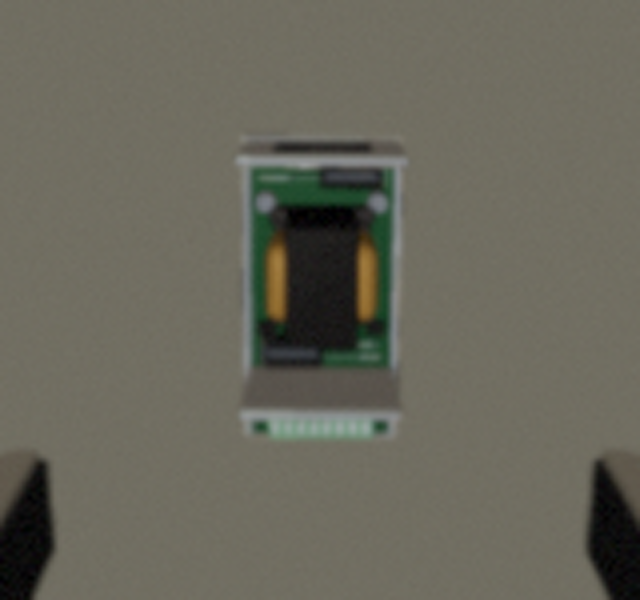

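```bash
python3 - <<'E'
from h import *
d=load("j_wrist.npz"); print("cam",(-d["R"].T@d["t"]).round(3))
a=np.radians(-95);ex=np.array([np.cos(a),np.sin(a)]);ey=np.array([-ex[1],ex[0]])
def f(u,v,z): 
    p=wplane(d,[((u+.5)/4-.5+180,(v+.5)/4-.5+110)],z)[0]; q=(p[:2]-[.464,.031])*1000; return np.round([q@ex,q@ey],1)
for n,u,v,z in [("far138",322,138,.044),("far160",322,160,.044),("bulk412",322,412,.044),("bulk370",322,368,.005),("far165base",322,165,.005),("L",238,160,.044),("R",405,160,.044),("L2",243,412,.044),("R2",399,412,.044),("coreT",322,228,.04),("coreB",322,350,.04),("baseL",246,270,.003),("baseR",399,270,.003),("platefar",322,136,.003),("platenear",322,436,.003),("term t",322,418,.016),("coilL",266,280,.03),("coilR",378,280,.03),("dkL",286,280,.04),("dkR",357,280,.04),("termL",268,428,.016),("termR",372,428,.016)]: print(n,f(u,v,z))
print(np.round(d["depth"][[145,165,180,195,200,213],260],3))
E
```

```text
cam [0.471 0.107 0.344]
far138 [-39.9   0.6]
far160 [-34.3   0.6]
bulk412 [33.6  0.7]
bulk370 [33.9  0.7]
far165base [-27.4   0.7]
L [-34.3 -20.7]
R [-34.4  21.8]
L2 [ 33.7 -20.6]
R2 [33.7 21.4]
coreT [-15.8   0.7]
coreB [17.4  0.7]
baseL [  4.1 -21.7]
baseR [ 4.1 23.4]
platefar [-35.6   0.7]
platenear [56.5  0.8]
term t [45.8  0.7]
coilL [  0.6 -14.6]
coilR [ 0.6 15.9]
dkL [-1.9 -8.8]
dkR [-1.9  9.9]
termL [ 49.  -15.2]
termR [48.9 15.5]
[0.328 0.316 0.312 0.316 0.344 0.318]
```

Chassis A is at the expected spot to within 1 mm (walls at ±34 mm, transformer −16..+17). Descend and grip the transformer.

Call:
jog_arm([
  [0, 0, 0, 0, 0, 0.5, -0.6],
  [0, 0, 0, 0, 0, 0.9, -0.6],
  [0, 0, 0, 0, 0, 0.9, -0.6],
  [0, 0, 0, 0, 0, 0.9, -0.6],
])

```text
clock: 15.75
position: [0.4651, 0.031, 0.0998]
tool_rot: [0.0, 0.737, 0.676, 0.0]
force: [0.2, -0.9, 1.7]
gripper_width: 0.0742
```

Call:
jog_arm([
  [0, 0, 0, 0, 0, 0.3, -0.6],
  [0, 0, 0, 0, 0, 0.55, -0.6],
  [0, 0, 0, 0, 0, 0.75, -0.6],
  [0, 0, 0, 0, 0, 0.75, -0.6],
  [0, 0, 0, 0, 0, 0.75, -0.6],
])

```text
clock: 16.25
position: [0.4657, 0.031, 0.0256]
tool_rot: [0.001, 0.737, 0.676, 0.001]
force: [0.6, -0.2, 0.6]
gripper_width: 0.0745
```

Call:
jog_arm([
  [0, 0, 0, 0, 0, 0, 0],
  [0, 0, 0, 0, 0, 0, 0.8],
  [0, 0, 0, 0, 0, 0, 0.8],
  [0, 0, 0, 0, 0, 0, 0.8],
  [0, 0, 0, 0, 0, 0, 0.8],
  [0, 0, 0, 0, 0, 0, 0.8],
  [0, 0, 0, 0, 0, 0, 0.8],
], newtons=35)

```text
clock: 16.95
position: [0.4643, 0.031, 0.0237]
tool_rot: [0.0, 0.737, 0.676, 0.0]
force: [0.8, -0.1, 0.9]
gripper_width: 0.0296
```

```bash
python3 plan.py .464,.031,.115,85 .4445,.373,.13,179.5
```

```text
now [0.4643 0.031  0.0237] yaw 85.0 F [ 0.8 -0.1  0.9] w 0.0296 t 16.95
   [0.0, 0.0, 0.0] [-0.001, -0.003, -0.913] rows>=1.8
 -> (0.464, 0.031, 0.115, 85.0)
   [0.0, 0.0, -0.197] [0.847, -0.123, -0.038] rows>=2.8
   [0.0, 0.0, -0.197] [0.826, 0.227, -0.037] rows>=2.8
   [0.0, 0.0, -0.197] [0.666, 0.539, -0.038] rows>=2.8
   [0.0, 0.0, -0.197] [0.394, 0.76, -0.038] rows>=2.8
 -> (0.4445, 0.373, 0.13, 179.5)
```

Call:
jog_arm([
  [0, 0, 0, 0, 0, -0.15, 0.8],
  [0, 0, 0, 0, 0, -0.35, 0.8],
  [0, 0, 0, 0, 0, -0.6, 0.8],
  [0, 0, 0, 0, 0, -0.91, 0.8],
  [0, 0, 0, 0, 0, -0.91, 0.8],
])

```text
clock: 17.45
position: [0.4657, 0.031, 0.1172]
tool_rot: [0.002, 0.737, 0.676, 0.002]
force: [0.3, -0.2, -4.6]
gripper_width: 0.0298
```

Call:
jog_arm([
  [0, 0, -0.06, 0.3, -0.04, -0.08, 0.8],
  [0, 0, -0.13, 0.6, -0.08, -0.08, 0.8],
  [0, 0, -0.197, 0.847, -0.123, -0.08, 0.8],
  [0, 0, -0.197, 0.847, -0.123, -0.08, 0.8],
])

```text
clock: 17.85
position: [0.4582, 0.1185, 0.1212]
tool_rot: [-0.001, 0.581, 0.814, -0.001]
force: [0.4, 0.7, -3.8]
gripper_width: 0.0298
```

Call:
jog_arm([
  [0, 0, -0.06, 0.3, 0.08, -0.05, 0.8],
  [0, 0, -0.13, 0.6, 0.15, -0.05, 0.8],
  [0, 0, -0.197, 0.826, 0.227, -0.05, 0.8],
  [0, 0, -0.197, 0.826, 0.227, -0.05, 0.8],
])

```text
clock: 18.25
position: [0.4539, 0.2035, 0.1264]
tool_rot: [-0.001, 0.402, 0.915, -0.0]
force: [-0.8, -0.6, -2.8]
gripper_width: 0.0297
```

Call:
jog_arm([
  [0, 0, -0.06, 0.2, 0.18, -0.04, 0.8],
  [0, 0, -0.13, 0.44, 0.36, -0.04, 0.8],
  [0, 0, -0.197, 0.666, 0.539, -0.04, 0.8],
  [0, 0, -0.197, 0.666, 0.539, -0.04, 0.8],
])

```text
clock: 18.65
position: [0.4491, 0.2888, 0.1305]
tool_rot: [-0.0, 0.207, 0.978, -0.0]
force: [-0.2, -0.2, -3.6]
gripper_width: 0.03
```

Call:
jog_arm([
  [0, 0, -0.06, 0.13, 0.25, -0.04, 0.8],
  [0, 0, -0.13, 0.26, 0.5, -0.04, 0.8],
  [0, 0, -0.197, 0.394, 0.76, -0.04, 0.8],
  [0, 0, -0.197, 0.394, 0.76, -0.04, 0.8],
  [0, 0, -0.197, 0.394, 0.76, -0.04, 0.8],
  [0, 0, -0.197, 0.394, 0.76, -0.04, 0.8],
])

```text
clock: 19.25
position: [0.4446, 0.3715, 0.1349]
tool_rot: [-0.001, 0.006, 1.0, -0.001]
force: [0.5, -0.6, -3.2]
gripper_width: 0.03
```

```bash
python3 snap.py k wrist side; python3 plan.py .4445,.373,.06,179.5
```

```text
now [0.4447 0.3718 0.1353] yaw 179.4 F [-0.5  0.  -3.5] w 0.0295 t 19.35
   [0.0, 0.0, -0.001] [0.002, 0.012, 0.753] rows>=1.5
 -> (0.4445, 0.373, 0.06, 179.5)
```

View pics/k_wrist.png

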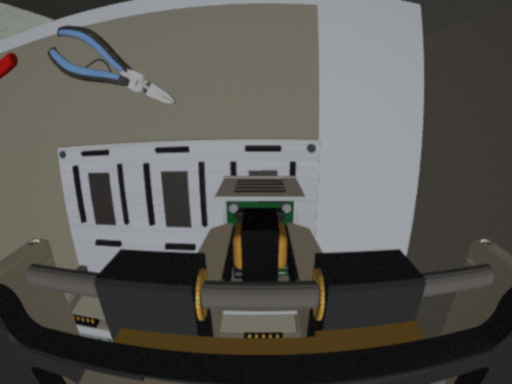

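View pics/k_side.png

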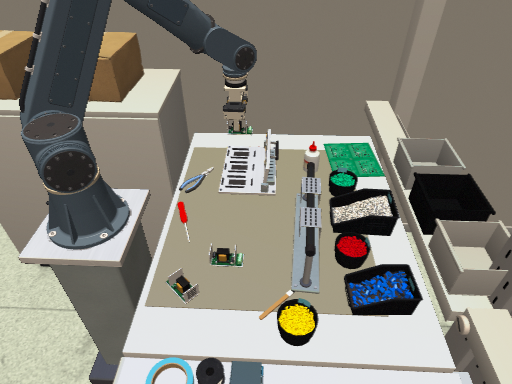

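```bash
python3 - <<'E'
from h import *
d=load("k_wrist.npz"); cv2.imwrite("pics/k3.png",cv2.resize(d["image"][130:270,50:330,::-1],None,fx=2.85,fy=2.85,interpolation=cv2.INTER_CUBIC))
g=d["image"].max(2)
m=(g<45).astype(np.uint8); m[:140]=0;m[256:]=0;m[:,:60]=0;m[:,315:]=0
n,l,s,c=cv2.connectedComponentsWithStats(m)
for i in range(1,n):
    if s[i,4]>25: print(c[i].round(1),s[i,2:],(wplane(d,[c[i]],.014)[0]*1000).round(1))
E
```

```text
[171.6 149.3] [ 32   5 124] [403.5 286.7  14. ]
[262.6 148.5] [ 34   4 135] [404.8 374.4  14. ]
[ 94.9 152.5] [26  4 83] [402.5 199.3  14. ]
[202.3 193. ] [  6  63 223] [447.6 314.8  14. ]
[233.  168.5] [ 3 12 36] [423.6 346.1  14. ]
[292.5 168.4] [ 4 12 47] [424.1 402.7  14. ]
[122.5 193.9] [ 10  59 180] [447.8 227.5  14. ]
[148.5 193.7] [ 10  61 249] [447.9 257.8  14. ]
[ 78.8 193.7] [ 11  55 209] [447.1 169.9  14. ]
[248.3 190.9] [28  2 30] [446.  360.2  14. ]
[259.5 230.1] [  50   48 1899] [487.3 370.6  14. ]
[103.5 216.1] [17 13 57] [473.1 198.9  14. ]
[230.8 243.4] [ 9 30 99] [502.1 340.8  14. ]
[288.6 243.2] [ 8 30 94] [502.5 400.5  14. ]
[108.1 242.8] [25  5 92] [505.7 198.1  14. ]
[179.6 246.4] [ 29   5 118] [506.5 285.4  14. ]
[153.6 253.6] [ 88   6 296] [516.4 253.9  14. ]
```

View pics/k3.png

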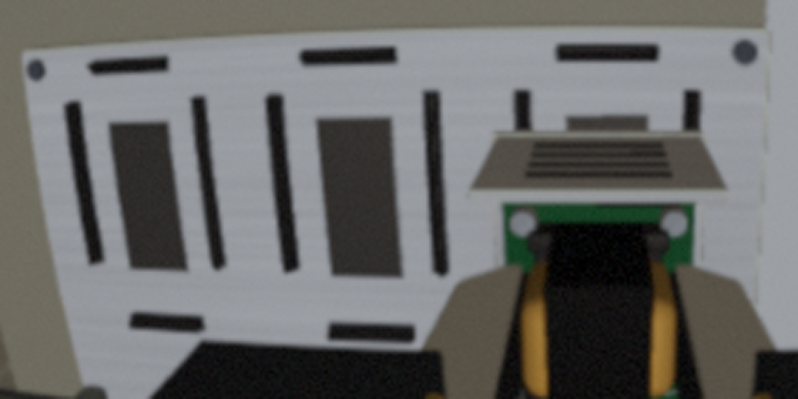

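```bash
python3 plan.py .4452,.3737,.058,179.4 .4452,.3737,.035,179.4
```

```text
now [0.4447 0.3718 0.1353] yaw 179.4 F [-0.5  0.  -3.5] w 0.0295 t 19.35
   [0.0, 0.0, 0.0] [-0.005, 0.019, 0.773] rows>=1.5
 -> (0.4452, 0.3737, 0.058, 179.4)
   [0.0, 0.0, 0.0] [0.0, 0.0, 0.23] rows>=0.5
 -> (0.4452, 0.3737, 0.035, 179.4)
```

Call:
jog_arm([
  [0, 0, 0, -0.005, 0.019, 0.2, 0.8],
  [0, 0, 0, -0.005, 0.019, 0.4, 0.8],
  [0, 0, 0, -0.005, 0.019, 0.6, 0.8],
  [0, 0, 0, -0.005, 0.019, 0.77, 0.8],
  [0, 0, 0, -0.005, 0.019, 0.77, 0.8],
  [0, 0, 0, -0.005, 0.019, 0.77, 0.8],
  [0, 0, 0, -0.005, 0.019, 0.77, 0.8],
])

```text
clock: 20.05
position: [0.4456, 0.375, 0.0597]
tool_rot: [0.001, 0.004, 1.0, 0.0]
force: [0.9, 0.1, -3.6]
gripper_width: 0.0301
```

Call:
jog_arm([
  [0, 0, 0, 0, 0, 0.06, 0.8],
  [0, 0, 0, 0, 0, 0.12, 0.8],
  [0, 0, 0, 0, 0, 0.18, 0.8],
  [0, 0, 0, 0, 0, 0.22, 0.8],
  [0, 0, 0, 0, 0, 0.22, 0.8],
])

```text
clock: 20.55
position: [0.4447, 0.3747, 0.0359]
tool_rot: [-0.0, 0.004, 1.0, -0.0]
force: [-0.8, -0.1, -4.4]
gripper_width: 0.0296
```

```bash
python3 plan.py .4452,.3737,.034,179.4
```

```text
now [0.4447 0.3747 0.0359] yaw 179.6 F [-0.8 -0.1 -4.4] w 0.0296 t 20.55
   [0.0, 0.0, 0.001] [-0.005, -0.01, 0.019] rows>=0.0
 -> (0.4452, 0.3737, 0.034, 179.4)
```

Call:
jog_arm([
  [0, 0, 0, -0.005, -0.01, 0.015, 0.8],
  [0, 0, 0, -0.005, -0.01, 0.025, 0.8],
  [0, 0, 0, -0.005, -0.01, 0.025, 0.8],
])

```text
clock: 20.85
position: [0.4455, 0.3739, 0.0341]
tool_rot: [-0.0, 0.004, 1.0, -0.0]
force: [0.5, -0.2, -3.4]
gripper_width: 0.0296
```

Call:
jog_arm([
  [0, 0, 0, 0, 0, 0, 0.3],
  [0, 0, 0, 0, 0, 0, 0],
  [0, 0, 0, 0, 0, 0, 0],
  [0, 0, 0, 0, 0, 0, 0],
  [0, 0, 0, 0, 0, -0.3, 0],
  [0, 0, 0, 0, 0, -0.7, 0],
  [0, 0, 0, 0, 0, -1, 0],
  [0, 0, 0, 0, 0, -1, 0],
])

```text
clock: 21.65
position: [0.4472, 0.3751, 0.1383]
tool_rot: [0.003, 0.004, 1.0, 0.002]
force: [-0.1, -0.1, -0.8]
gripper_width: 0.0465
```

Call:
jog_arm([
  [0, 0, 0, 0, 0, -0.5, -0.6],
  [0, 0, 0, 0, 0, -0.9, -0.6],
  [0, 0, 0, 0, 0, -0.9, -0.6],
  [0, 0, 0, 0, 0, -0.9, -0.6],
])

```text
clock: 22.05
position: [0.4454, 0.3739, 0.2238]
tool_rot: [0.0, 0.004, 1.0, 0.0]
force: [-0.4, -0.2, -0.1]
gripper_width: 0.0721
```

```bash
python3 snap.py l wrist side; python3 plan.py .444,-.147,.2,0; python3 -c "
from h import *
s=load('l_side.npz');t=load('l_wrist.npz')
a=cv2.resize(s['image'][120:320,160:340,::-1],(360,400));b=cv2.resize(t['image'][100:280,40:340,::-1],(440,264));o=np.zeros((400,800,3),np.uint8);o[:400,:360]=a;o[:264,360:]=b;cv2.imwrite('pics/l2.png',o)"
```

```text
now [0.4449 0.3735 0.2223] yaw 179.6 F [ 0.5 -0.6  0.2] w 0.074 t 22.15
   [0.0, 0.0, 0.249] [-0.005, -0.867, 0.039] rows>=3.5
   [0.0, 0.0, 0.249] [-0.437, -0.749, 0.038] rows>=3.5
   [0.0, 0.0, 0.249] [-0.753, -0.431, 0.037] rows>=3.5
   [0.0, 0.0, 0.249] [-0.867, 0.002, 0.037] rows>=3.5
   [0.0, 0.0, 0.249] [-0.751, 0.434, 0.037] rows>=3.5
   [0.0, 0.0, 0.249] [-0.434, 0.751, 0.037] rows>=3.5
 -> (0.444, -0.147, 0.2, 0.0)
```

View pics/l2.png

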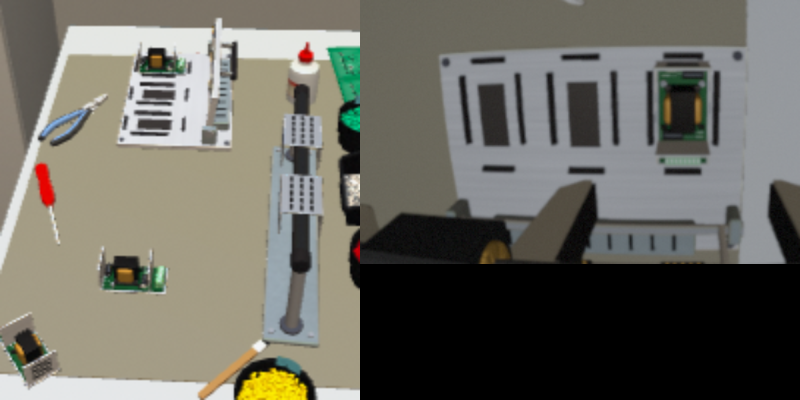

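Chassis A sits in nest 1 (crop (685,115)), guides visible all round. Next B, keeping the tool yaw 180.

```bash
python3 plan.py .444,-.147,.19,180
```

```text
now [0.4449 0.3735 0.2223] yaw 179.6 F [ 0.5 -0.6  0.2] w 0.074 t 22.15
   [0.0, 0.0, -0.001] [-0.005, -0.867, 0.055] rows>=1.7
   [0.0, 0.0, -0.001] [-0.004, -0.867, 0.055] rows>=1.7
   [0.0, 0.0, -0.001] [-0.003, -0.867, 0.055] rows>=1.7
   [0.0, 0.0, -0.001] [-0.002, -0.867, 0.055] rows>=1.7
   [0.0, 0.0, -0.001] [-0.001, -0.867, 0.054] rows>=1.7
   [0.0, 0.0, -0.001] [0.0, -0.867, 0.054] rows>=1.7
 -> (0.444, -0.147, 0.19, 180.0)
```

Call:
jog_arm([
  [0, 0, 0, 0, -0.9, 0.05, -0.7],
  [0, 0, 0, 0, -0.9, 0.05, -0.7],
])

```text
clock: 22.35
position: [0.4438, 0.2824, 0.217]
tool_rot: [-0.001, 0.003, 1.0, -0.001]
force: [0.3, -0.9, -0.2]
gripper_width: 0.0789
```

Call:
jog_arm([
  [0, 0, 0, 0, -0.9, 0.05, -0.7],
  [0, 0, 0, 0, -0.9, 0.05, -0.7],
])

```text
clock: 22.55
position: [0.443, 0.1917, 0.2124]
tool_rot: [-0.001, 0.004, 1.0, -0.001]
force: [0.8, -0.8, 0.1]
gripper_width: 0.0791
```

Call:
jog_arm([
  [0, 0, 0, 0, -0.9, 0.05, -0.7],
  [0, 0, 0, 0, -0.9, 0.05, -0.7],
])

```text
clock: 22.75
position: [0.4423, 0.1018, 0.2075]
tool_rot: [-0.001, 0.004, 1.0, -0.0]
force: [1.7, 0.2, 0.2]
gripper_width: 0.0791
```

Call:
jog_arm([
  [0, 0, 0, 0, -0.9, 0.05, -0.7],
  [0, 0, 0, 0, -0.9, 0.05, -0.7],
])

```text
clock: 22.95
position: [0.4417, 0.0119, 0.2027]
tool_rot: [-0.001, 0.004, 1.0, 0.0]
force: [1.8, 0.3, 0.3]
gripper_width: 0.0791
```

Call:
jog_arm([
  [0, 0, 0, 0, -0.9, 0.05, -0.7],
  [0, 0, 0, 0, -0.9, 0.05, -0.7],
])

```text
clock: 23.15
position: [0.441, -0.0781, 0.1977]
tool_rot: [-0.001, 0.004, 1.0, 0.0]
force: [-0.0, 0.8, -0.6]
gripper_width: 0.0791
```

Call:
jog_arm([
  [0, 0, 0, 0, -0.7, 0.05, -0.7],
  [0, 0, 0, 0, -0.7, 0.05, -0.7],
  [0, 0, 0, 0, -0.7, 0.05, -0.7],
  [0, 0, 0, 0, -0.7, 0.05, -0.7],
])

```text
clock: 23.55
position: [0.441, -0.1456, 0.193]
tool_rot: [-0.001, 0.004, 1.0, 0.001]
force: [-0.2, -0.2, 0.7]
gripper_width: 0.0791
```

```bash
python3 snap.py n wrist; python3 plan.py .444,-.147,.19,180;  python3 -c "
from h import *
s=load('n_wrist.npz')
cv2.imwrite('pics/n2.png',cv2.resize(s['image'][110:260,180:340,::-1],None,fx=4,fy=4,interpolation=cv2.INTER_CUBIC))"
```

```text
now [ 0.4412 -0.1451  0.1933] yaw 179.6 F [-0.2 -0.3 -0.3] w 0.0792 t 23.6
   [0.0, -0.001, -0.003] [-0.028, -0.019, 0.033] rows>=0.1
 -> (0.444, -0.147, 0.19, 180.0)
```

View pics/n2.png

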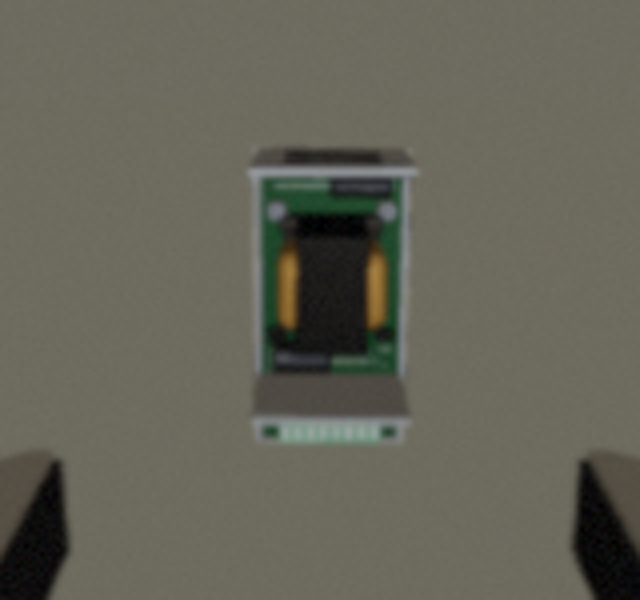

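View pics/n_wrist.png

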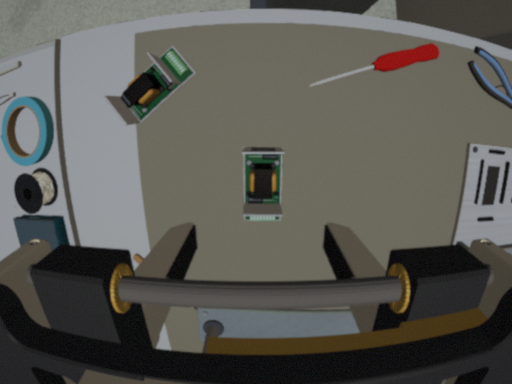

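```bash
cat > core.py <<'E'
import sys
from h import *
# usage: core.py npz u0 v0 k  L R L2 R2 (crop px of wall-top corners: end wall L,R, bulkhead L,R)
d=load(sys.argv[1]); u0,v0,k=map(float,sys.argv[2:5])
P=[tuple(map(float,a.split(","))) for a in sys.argv[5:9]]
W=wplane(d,[((u+.5)/k-.5+u0,(v+.5)/k-.5+v0) for u,v in P],.044)[:,:2]*1000
e=(W[0]+W[1])/2;b=(W[2]+W[3])/2
print("core",((e+b)/2).round(1),"span",np.linalg.norm(b-e).round(1),"widths",np.linalg.norm(W[0]-W[1]).round(1),np.linalg.norm(W[2]-W[3]).round(1),"yaw",np.degrees(np.arctan2(*(b-e)[::-1])).round(1),
 "yaw from walls",[np.degrees(np.arctan2(*(q)[::-1])).round(1)-90 for q in (W[0]-W[1],W[2]-W[3],W[1]-W[0],W[3]-W[2])])
E
python3 core.py n_wrist.npz 180 110 4 250,172 416,172 254,420 408,420
python3 core.py j_wrist.npz 180 110 4 238,160 405,160 243,412 399,412
```

```text
core [ 443.2 -142.5] span 68.2 widths 43.0 42.2 yaw -0.8 yaw from walls [np.float64(-180.4), np.float64(-180.5), np.float64(-0.4000000000000057), np.float64(-0.5)]
core [464.5  31.3] span 68.0 widths 42.5 42.0 yaw -95.1 yaw from walls [np.float64(85.0), np.float64(85.0), np.float64(-95.0), np.float64(-95.0)]
```

```bash
python3 plan.py .4432,-.1427,.105,179.5 .4432,-.1427,.0235,179.5
```

```text
now [ 0.4412 -0.1451  0.1933] yaw 179.6 F [-0.2 -0.3 -0.3] w 0.0792 t 23.6
   [0.0, -0.001, 0.001] [-0.021, 0.024, 0.883] rows>=1.8
 -> (0.4432, -0.1427, 0.105, 179.5)
   [0.0, 0.0, 0.0] [0.0, 0.0, 0.815] rows>=1.6
 -> (0.4432, -0.1427, 0.0235, 179.5)
```

Call:
jog_arm([
  [0, 0, 0, -0.02, 0.024, 0.5, -0.6],
  [0, 0, 0, -0.02, 0.024, 0.88, -0.6],
  [0, 0, 0, -0.02, 0.024, 0.88, -0.6],
  [0, 0, 0, -0.02, 0.024, 0.88, -0.6],
])

```text
clock: 24.0
position: [0.4438, -0.1428, 0.1067]
tool_rot: [-0.0, 0.003, 1.0, 0.0]
force: [0.1, -0.1, 0.1]
gripper_width: 0.0749
```

Call:
jog_arm([
  [0, 0, 0, 0, 0, 0.3, -0.6],
  [0, 0, 0, 0, 0, 0.6, -0.6],
  [0, 0, 0, 0, 0, 0.81, -0.6],
  [0, 0, 0, 0, 0, 0.81, -0.6],
  [0, 0, 0, 0, 0, 0.81, -0.6],
])

```text
clock: 24.5
position: [0.4448, -0.1439, 0.0269]
tool_rot: [0.001, 0.004, 1.0, -0.0]
force: [0.2, -0.8, 0.1]
gripper_width: 0.0744
```

```bash
python3 plan.py .4432,-.1427,.0235,179.5
```

```text
now [ 0.4448 -0.1439  0.0269] yaw 179.6 F [ 0.2 -0.8  0.1] w 0.0744 t 24.5
   [0.0, 0.001, 0.001] [0.016, 0.012, 0.034] rows>=0.1
 -> (0.4432, -0.1427, 0.0235, 179.5)
```

Call:
jog_arm([
  [0, 0, 0, 0, 0, 0.01, 0],
  [0, 0, 0, 0, 0, 0.01, 0.8],
  [0, 0, 0, 0, 0, 0.01, 0.8],
  [0, 0, 0, 0, 0, 0.01, 0.8],
  [0, 0, 0, 0, 0, 0.01, 0.8],
  [0, 0, 0, 0, 0, 0.01, 0.8],
  [0, 0, 0, 0, 0, 0.01, 0.8],
], newtons=35)

```text
clock: 25.2
position: [0.4435, -0.1435, 0.0242]
tool_rot: [-0.0, 0.004, 1.0, 0.0]
force: [-0.6, 2.3, 2.9]
gripper_width: 0.0298
```

```bash
python3 plan.py .4432,-.1427,.13,179.5 .445,.286,.135,179.4
```

```text
now [ 0.4435 -0.1435  0.0242] yaw 179.6 F [-0.6  2.3  2.9] w 0.0298 t 25.2
   [0.0, 0.0, 0.0] [0.002, 0.004, -0.529] rows>=1.1
   [0.0, 0.0, 0.0] [0.002, 0.004, -0.529] rows>=1.1
 -> (0.4432, -0.1427, 0.13, 179.5)
   [0.0, 0.0, 0.0] [0.004, 0.857, -0.01] rows>=1.7
   [0.0, 0.0, 0.0] [0.004, 0.857, -0.01] rows>=1.7
   [0.0, 0.0, 0.0] [0.004, 0.857, -0.01] rows>=1.7
   [0.0, 0.0, 0.0] [0.005, 0.857, -0.01] rows>=1.7
   [0.0, 0.0, 0.0] [0.005, 0.857, -0.01] rows>=1.7
 -> (0.445, 0.286, 0.135, 179.4)
```

Call:
jog_arm([
  [0, 0, 0, 0, 0, -0.15, 0.8],
  [0, 0, 0, 0, 0, -0.35, 0.8],
  [0, 0, 0, 0, 0, -0.65, 0.8],
  [0, 0, 0, 0, 0, -1, 0.8],
  [0, 0, 0, 0, 0, -1, 0.8],
])

```text
clock: 25.7
position: [0.4453, -0.1444, 0.1273]
tool_rot: [0.003, 0.004, 1.0, -0.001]
force: [0.4, -0.6, -3.9]
gripper_width: 0.0301
```

Call:
jog_arm([
  [0, 0, 0, 0, 0.2, -0.03, 0.8],
  [0, 0, 0, 0, 0.5, -0.03, 0.8],
  [0, 0, 0, 0, 0.9, -0.03, 0.8],
])

```text
clock: 26.0
position: [0.4437, -0.0533, 0.126]
tool_rot: [-0.001, 0.005, 1.0, 0.0]
force: [1.1, 0.2, -3.3]
gripper_width: 0.0299
```

Call:
jog_arm([
  [0, 0, 0, 0, 0.4, -0.03, 0.8],
  [0, 0, 0, 0, 0.9, -0.03, 0.8],
])

```text
clock: 26.2
position: [0.4444, 0.0373, 0.1291]
tool_rot: [-0.001, 0.004, 1.0, -0.0]
force: [0.7, 0.1, -3.2]
gripper_width: 0.0296
```

Call:
jog_arm([
  [0, 0, 0, 0, 0.4, -0.03, 0.8],
  [0, 0, 0, 0, 0.9, -0.03, 0.8],
])

```text
clock: 26.4
position: [0.4449, 0.1275, 0.1321]
tool_rot: [-0.001, 0.004, 1.0, -0.0]
force: [0.9, -2.0, -4.6]
gripper_width: 0.03
```

Call:
jog_arm([
  [0, 0, 0, 0, 0.4, -0.03, 0.8],
  [0, 0, 0, 0, 0.9, -0.03, 0.8],
])

```text
clock: 26.6
position: [0.4456, 0.2175, 0.135]
tool_rot: [-0.001, 0.004, 1.0, -0.0]
force: [1.7, -0.6, -3.9]
gripper_width: 0.0297
```

Call:
jog_arm([
  [0, 0, 0, 0, 0.3, -0.01, 0.8],
  [0, 0, 0, 0, 0.55, -0.01, 0.8],
  [0, 0, 0, 0, 0.69, -0.01, 0.8],
  [0, 0, 0, 0, 0.69, -0.01, 0.8],
  [0, 0, 0, 0, 0.69, -0.01, 0.8],
])

```text
clock: 27.1
position: [0.4465, 0.2844, 0.1363]
tool_rot: [-0.001, 0.004, 1.0, -0.0]
force: [0.2, -0.6, -2.9]
gripper_width: 0.0298
```

```bash
python3 snap.py o wrist; python3 plan.py .445,.286,.058,179.4
```

```text
now [0.4467 0.2842 0.1366] yaw 179.5 F [ 0.1 -0.5 -2.6] w 0.0299 t 27.15
   [0.0, 0.0, 0.001] [0.016, 0.019, 0.786] rows>=1.6
 -> (0.445, 0.286, 0.058, 179.4)
```

View pics/o_wrist.png

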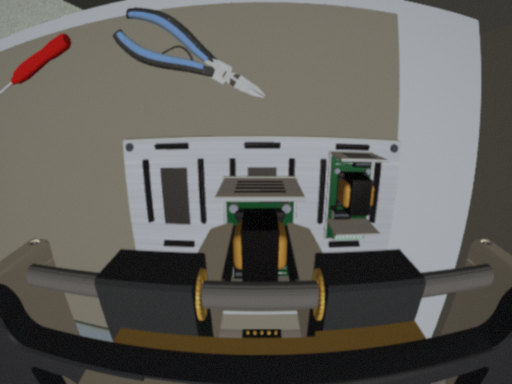

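Call:
jog_arm([
  [0, 0, 0, 0.016, 0.015, 0.2, 0.8],
  [0, 0, 0, 0.016, 0.015, 0.4, 0.8],
  [0, 0, 0, 0.016, 0.015, 0.6, 0.8],
  [0, 0, 0, 0.016, 0.015, 0.78, 0.8],
  [0, 0, 0, 0.016, 0.015, 0.78, 0.8],
  [0, 0, 0, 0.016, 0.015, 0.78, 0.8],
  [0, 0, 0, 0.016, 0.015, 0.78, 0.8],
  [0, 0, 0, 0.016, 0.015, 0.78, 0.8],
])

```text
clock: 27.95
position: [0.4458, 0.2869, 0.0601]
tool_rot: [0.001, 0.004, 1.0, 0.0]
force: [0.0, 0.2, -3.0]
gripper_width: 0.0298
```

```bash
python3 plan.py .445,.2857,.036,179.4
```

```text
now [0.4458 0.2869 0.0601] yaw 179.6 F [ 0.   0.2 -3. ] w 0.0298 t 27.95
   [0.0, 0.001, 0.001] [0.008, -0.012, 0.241] rows>=0.5
 -> (0.445, 0.2857, 0.036, 179.4)
```

Call:
jog_arm([
  [0, 0, 0, 0.004, -0.009, 0.06, 0.8],
  [0, 0, 0, 0.004, -0.009, 0.12, 0.8],
  [0, 0, 0, 0.004, -0.009, 0.18, 0.8],
  [0, 0, 0, 0.004, -0.009, 0.24, 0.8],
  [0, 0, 0, 0.004, -0.009, 0.24, 0.8],
  [0, 0, 0, 0.004, -0.009, 0.24, 0.8],
])

```text
clock: 28.55
position: [0.4447, 0.2859, 0.0348]
tool_rot: [-0.0, 0.004, 1.0, -0.0]
force: [0.1, 0.1, -4.0]
gripper_width: 0.03
```

```bash
python3 plan.py .445,.2857,.034,179.4
```

```text
now [0.4447 0.2859 0.0348] yaw 179.6 F [ 0.1  0.1 -4. ] w 0.03 t 28.55
   [0.0, 0.0, 0.001] [-0.003, -0.002, 0.008] rows>=0.0
 -> (0.445, 0.2857, 0.034, 179.4)
```

Call:
jog_arm([
  [0, 0, 0, 0, 0, 0.01, 0.8],
  [0, 0, 0, 0, 0, 0.01, 0.3],
  [0, 0, 0, 0, 0, 0.01, 0],
  [0, 0, 0, 0, 0, 0.01, 0],
  [0, 0, 0, 0, 0, 0.01, 0],
  [0, 0, 0, 0, 0, -0.3, 0],
  [0, 0, 0, 0, 0, -0.7, 0],
  [0, 0, 0, 0, 0, -1, 0],
  [0, 0, 0, 0, 0, -1, 0],
])

```text
clock: 29.45
position: [0.4466, 0.2869, 0.139]
tool_rot: [0.003, 0.004, 1.0, 0.002]
force: [-0.1, 0.8, -0.9]
gripper_width: 0.0468
```

Call:
jog_arm([
  [0, 0, 0, 0, 0, -0.5, -0.6],
  [0, 0, 0, 0, 0, -0.9, -0.6],
  [0, 0, 0, 0, 0, -0.9, -0.6],
  [0, 0, 0, 0, 0, -0.9, -0.6],
])

```text
clock: 29.85
position: [0.4448, 0.2859, 0.2248]
tool_rot: [0.0, 0.004, 1.0, 0.0]
force: [-0.6, -0.2, -1.3]
gripper_width: 0.0722
```

```bash
python3 snap.py p wrist side top; python3 -c "
from h import *
s=load('p_side.npz');t=load('p_wrist.npz')
a=cv2.resize(s['image'][120:320,160:340,::-1],(360,400));b=cv2.resize(t['image'][100:280,100:400,::-1],(440,264));o=np.zeros((400,800,3),np.uint8);o[:400,:360]=a;o[:264,360:]=b;cv2.imwrite('pics/p2.png',o)
c=np.vstack([cv2.resize(s['image'][255:315,155:215,::-1],(500,500),interpolation=cv2.INTER_CUBIC)]);cv2.imwrite('pics/p3.png',c)"
```

```text
(no output)
```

View pics/p2.png

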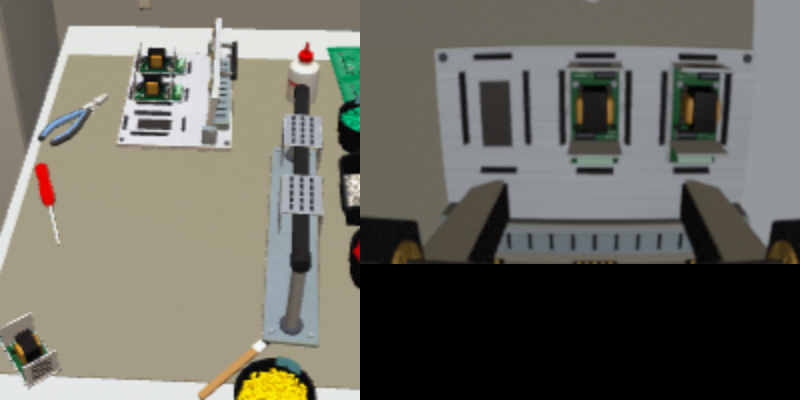

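View pics/p_top.png

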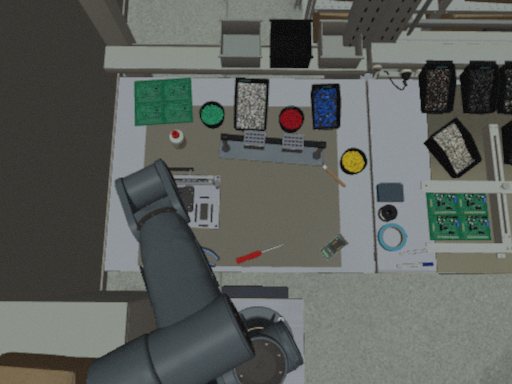

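View pics/p3.png

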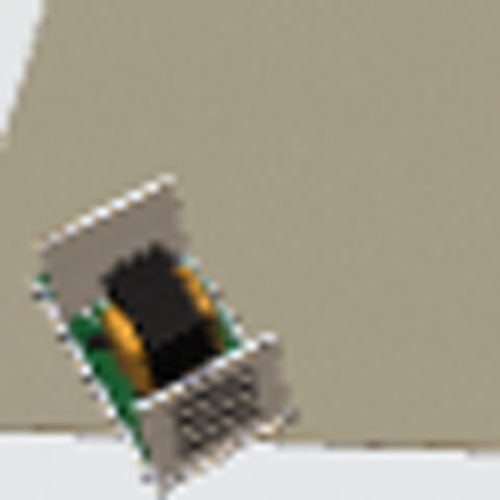

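Chassis C has been knocked (now at about (335,246) in the top view, turned). A and B are seated in nests 1 and 2. Hover over C and measure.

```bash
python3 - <<'E'
from meas import *
t=load("p_top.npz"); s=load("p_side.npz")
cv2.imwrite("pics/p4.png",cv2.resize(t["image"][225:265,315:355,::-1],(480,480),interpolation=cv2.INTER_CUBIC))
# side wall tops crop(155,255) scale 8.333
f=lambda u,v:(onplane(s,((u+.5)/8.333-.5+155,(v+.5)/8.333-.5+255),.044)*1000).round(1)[:2]
W=[f(40,245),f(172,180),f(140,408),f(272,340)]; print(W)
a=(W[0]+W[1])/2;b=(W[2]+W[3])/2; print(a,b,(a+b)/2,np.degrees(np.arctan2(*(a-b)[::-1])))
E
python3 plan.py .344,-.27,.2,130
```

```text
[array([ 297.7, -261.5]), array([ 332.6, -235.9]), array([ 340.3, -315.7]), array([ 374.3, -291.3])]
[ 315.15 -248.7 ] [ 357.3 -303.5] [ 336.225 -276.1  ] 127.56606553709649
now [0.4442 0.2856 0.2234] yaw 179.6 F [-0.7 -0.5 -0.2] w 0.0741 t 30.0
   [0.0, 0.0, 0.069] [0.16, -0.927, 0.041] rows>=1.9
   [0.0, 0.0, 0.069] [0.025, -0.941, 0.04] rows>=1.9
   [0.0, 0.0, 0.069] [-0.11, -0.934, 0.04] rows>=1.9
   [0.0, 0.0, 0.069] [-0.243, -0.909, 0.04] rows>=1.9
   [0.0, 0.0, 0.069] [-0.371, -0.864, 0.039] rows>=1.9
   [0.0, 0.0, 0.069] [-0.492, -0.802, 0.039] rows>=1.9
 -> (0.344, -0.27, 0.2, 130.0)
```

View pics/p4.png

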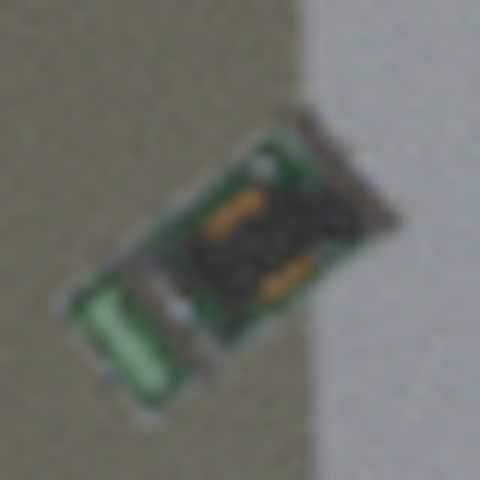

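```bash
python3 plan.py .336,-.276,.19,127.5
```

```text
now [0.4442 0.2856 0.2234] yaw 179.6 F [-0.7 -0.5 -0.2] w 0.0741 t 30.0
   [0.0, 0.0, 0.072] [0.173, -0.937, 0.057] rows>=1.9
   [0.0, 0.0, 0.072] [0.03, -0.953, 0.057] rows>=1.9
   [0.0, 0.0, 0.072] [-0.114, -0.946, 0.057] rows>=1.9
   [0.0, 0.0, 0.072] [-0.256, -0.918, 0.056] rows>=1.9
   [0.0, 0.0, 0.072] [-0.391, -0.869, 0.056] rows>=1.9
   [0.0, 0.0, 0.072] [-0.518, -0.8, 0.056] rows>=1.9
 -> (0.336, -0.276, 0.19, 127.5)
```

Call:
jog_arm([
  [0, 0, 0.072, 0.17, -0.937, 0.057, -0.7],
  [0, 0, 0.072, 0.17, -0.937, 0.057, -0.7],
  [0, 0, 0.072, 0.17, -0.937, 0.057, -0.7],
])

```text
clock: 30.3
position: [0.4255, 0.1889, 0.2178]
tool_rot: [-0.002, 0.08, 0.997, -0.001]
force: [0.1, 0.8, -0.6]
gripper_width: 0.0792
```

Call:
jog_arm([
  [0, 0, 0.072, 0.03, -0.953, 0.057, -0.7],
  [0, 0, 0.072, 0.03, -0.953, 0.057, -0.7],
  [0, 0, 0.072, 0.03, -0.953, 0.057, -0.7],
])

```text
clock: 30.6
position: [0.4079, 0.0957, 0.2125]
tool_rot: [-0.001, 0.156, 0.988, -0.001]
force: [0.2, 0.3, 1.1]
gripper_width: 0.0794
```

Call:
jog_arm([
  [0, 0, 0.072, -0.114, -0.946, 0.057, -0.7],
  [0, 0, 0.072, -0.114, -0.946, 0.057, -0.7],
  [0, 0, 0.072, -0.114, -0.946, 0.057, -0.7],
])

```text
clock: 30.9
position: [0.3906, 0.0024, 0.2072]
tool_rot: [-0.001, 0.23, 0.973, -0.0]
force: [-0.4, 0.3, -0.6]
gripper_width: 0.0794
```

Call:
jog_arm([
  [0, 0, 0.072, -0.256, -0.918, 0.057, -0.7],
  [0, 0, 0.072, -0.256, -0.918, 0.057, -0.7],
  [0, 0, 0.072, -0.256, -0.918, 0.057, -0.7],
])

```text
clock: 31.2
position: [0.3733, -0.0911, 0.2018]
tool_rot: [-0.0, 0.302, 0.953, -0.0]
force: [0.7, 1.1, -0.2]
gripper_width: 0.0788
```

Call:
jog_arm([
  [0, 0, 0.072, -0.391, -0.869, 0.057, -0.7],
  [0, 0, 0.072, -0.391, -0.869, 0.057, -0.7],
  [0, 0, 0.072, -0.391, -0.869, 0.057, -0.7],
])

```text
clock: 31.5
position: [0.3559, -0.1846, 0.1961]
tool_rot: [-0.0, 0.373, 0.928, -0.0]
force: [0.3, 0.5, -0.5]
gripper_width: 0.079
```

Call:
jog_arm([
  [0, 0, 0.072, -0.518, -0.8, 0.057, -0.7],
  [0, 0, 0.072, -0.518, -0.8, 0.057, -0.7],
  [0, 0, 0.072, -0.518, -0.8, 0.057, -0.7],
  [0, 0, 0.072, -0.518, -0.8, 0.057, -0.7],
  [0, 0, 0.072, -0.518, -0.8, 0.057, -0.7],
])

```text
clock: 32.0
position: [0.3387, -0.2742, 0.1906]
tool_rot: [-0.0, 0.44, 0.898, 0.0]
force: [0.6, -0.6, 0.5]
gripper_width: 0.0791
```

```bash
python3 snap.py q wrist; python3 plan.py .336,-.276,.19,127.5;  python3 -c "
from h import *
s=load('q_wrist.npz')
cv2.imwrite('pics/q2.png',cv2.resize(s['image'][110:260,180:340,::-1],None,fx=4,fy=4,interpolation=cv2.INTER_CUBIC))"
```

```text
now [ 0.3386 -0.2743  0.1908] yaw 127.8 F [ 0.2 -0.8 -0.1] w 0.0793 t 32.05
   [0.0, 0.0, 0.003] [0.002, -0.031, 0.008] rows>=0.1
 -> (0.336, -0.276, 0.19, 127.5)
```

View pics/q2.png

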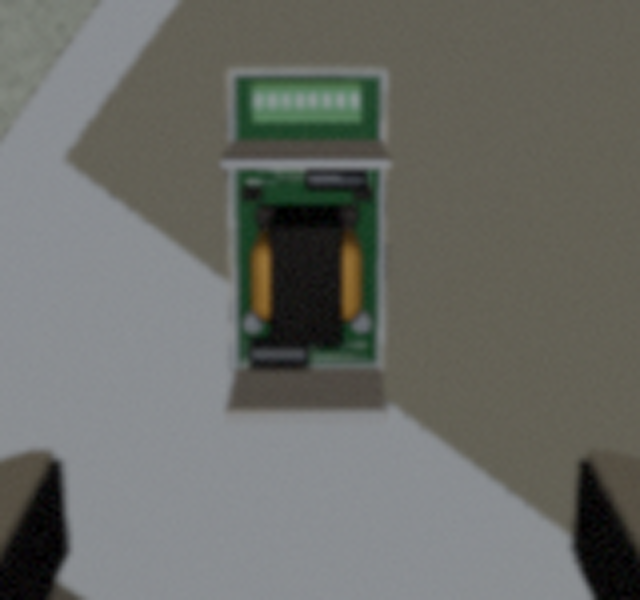

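```bash
python3 core.py q_wrist.npz 180 110 4 228,409 385,408 222,162 390,162; python3 plan.py .336,-.276,.106,127.5 
```

```text
core [ 334.8 -276.3] span 67.0 widths 42.5 43.1 yaw 127.8 yaw from walls [np.float64(-231.7), np.float64(-232.2), np.float64(-51.7), np.float64(-52.2)]
now [ 0.3386 -0.2743  0.1908] yaw 127.8 F [ 0.2 -0.8 -0.1] w 0.0793 t 32.05
   [0.0, 0.0, 0.003] [0.002, -0.032, 0.848] rows>=1.7
 -> (0.336, -0.276, 0.106, 127.5)
```

```bash
python3 plan.py .335,-.2762,.106,128 .335,-.2762,.0235,128 
```

```text
now [ 0.3386 -0.2743  0.1908] yaw 127.8 F [ 0.2 -0.8 -0.1] w 0.0793 t 32.05
   [0.0, 0.0, -0.001] [0.006, -0.041, 0.848] rows>=1.7
 -> (0.335, -0.2762, 0.106, 128.0)
   [0.0, 0.0, 0.0] [0.0, 0.0, 0.825] rows>=1.6
 -> (0.335, -0.2762, 0.0235, 128.0)
```

Call:
jog_arm([
  [0, 0, 0, 0.006, -0.04, 0.5, -0.6],
  [0, 0, 0, 0.006, -0.04, 0.85, -0.6],
  [0, 0, 0, 0.006, -0.04, 0.85, -0.6],
  [0, 0, 0, 0.006, -0.04, 0.85, -0.6],
])

```text
clock: 32.45
position: [0.3349, -0.2772, 0.1066]
tool_rot: [-0.0, 0.44, 0.898, 0.0]
force: [0.0, 0.3, 0.4]
gripper_width: 0.0744
```

Call:
jog_arm([
  [0, 0, 0, 0, 0, 0.3, -0.6],
  [0, 0, 0, 0, 0, 0.6, -0.6],
  [0, 0, 0, 0, 0, 0.82, -0.6],
  [0, 0, 0, 0, 0, 0.82, -0.6],
  [0, 0, 0, 0, 0, 0.82, -0.6],
  [0, 0, 0, 0, 0, 0.82, -0.6],
])

```text
clock: 33.05
position: [0.3354, -0.2785, 0.0258]
tool_rot: [0.001, 0.44, 0.898, -0.001]
force: [-0.3, 0.3, -0.3]
gripper_width: 0.0742
```

```bash
python3 plan.py .335,-.2762,.0235,128 
```

```text
now [ 0.3354 -0.2785  0.0258] yaw 127.7 F [-0.3  0.3 -0.3] w 0.0742 t 33.05
   [0.0, 0.001, -0.002] [0.021, 0.011, 0.023] rows>=0.1
 -> (0.335, -0.2762, 0.0235, 128.0)
```

Call:
jog_arm([
  [0, 0, 0, 0.01, 0, 0.01, -0.3],
  [0, 0, 0, 0.01, 0, 0.01, 0],
  [0, 0, 0, 0.01, 0, 0.01, 0.8],
  [0, 0, 0, 0.01, 0, 0.01, 0.8],
  [0, 0, 0, 0.01, 0, 0.01, 0.8],
  [0, 0, 0, 0.01, 0, 0.01, 0.8],
  [0, 0, 0, 0.01, 0, 0.01, 0.8],
], newtons=35)

```text
clock: 33.75
position: [0.3339, -0.277, 0.0229]
tool_rot: [0.0, 0.441, 0.898, 0.0]
force: [1.4, 1.3, 0.6]
gripper_width: 0.0297
```

```bash
python3 plan.py .335,-.2762,.125,128 .43,-.12,.13,65 .444,.197,.135,-.6
```

```text
now [ 0.3339 -0.277   0.0229] yaw 127.7 F [1.4 1.3 0.6] w 0.0297 t 33.75
   [0.0, 0.0, -0.001] [0.0, 0.007, -0.51] rows>=1.0
   [0.0, 0.0, -0.001] [0.0, 0.007, -0.51] rows>=1.0
 -> (0.335, -0.2762, 0.125, 128.0)
   [0.0, 0.0, 0.263] [0.323, 0.855, -0.025] rows>=3.7
   [0.0, 0.0, 0.262] [0.722, 0.56, -0.025] rows>=3.7
 -> (0.43, -0.12, 0.13, 65.0)
   [0.0, 0.0, 0.137] [0.733, -0.303, -0.013] rows>=1.9
   [0.0, 0.0, 0.137] [0.618, -0.498, -0.013] rows>=1.9
   [0.0, 0.0, 0.137] [0.452, -0.652, -0.013] rows>=1.9
   [0.0, 0.0, 0.137] [0.249, -0.753, -0.013] rows>=1.9
 -> (0.444, 0.197, 0.135, -0.6)
```

Call:
jog_arm([
  [0, 0, 0, 0, 0, -0.15, 0.8],
  [0, 0, 0, 0, 0, -0.35, 0.8],
  [0, 0, 0, 0, 0, -0.65, 0.8],
  [0, 0, 0, 0, 0, -1, 0.8],
  [0, 0, 0, 0, 0, -1, 0.8],
])

```text
clock: 34.25
position: [0.335, -0.2782, 0.126]
tool_rot: [0.003, 0.44, 0.898, -0.001]
force: [-0.5, -0.4, -4.8]
gripper_width: 0.0301
```

Call:
jog_arm([
  [0, 0, 0.06, 0.08, 0.2, -0.03, 0.8],
  [0, 0, 0.12, 0.16, 0.4, -0.03, 0.8],
  [0, 0, 0.19, 0.24, 0.6, -0.03, 0.8],
  [0, 0, 0.262, 0.323, 0.855, -0.03, 0.8],
  [0, 0, 0.262, 0.323, 0.855, -0.03, 0.8],
])

```text
clock: 34.75
position: [0.382, -0.197, 0.1247]
tool_rot: [-0.001, 0.669, 0.743, 0.0]
force: [-0.6, 0.6, -3.8]
gripper_width: 0.0294
```

Call:
jog_arm([
  [0, 0, 0.06, 0.18, 0.14, -0.03, 0.8],
  [0, 0, 0.12, 0.36, 0.28, -0.03, 0.8],
  [0, 0, 0.19, 0.54, 0.42, -0.03, 0.8],
  [0, 0, 0.262, 0.722, 0.56, -0.03, 0.8],
  [0, 0, 0.262, 0.722, 0.56, -0.03, 0.8],
])

```text
clock: 35.25
position: [0.4296, -0.1199, 0.1279]
tool_rot: [-0.001, 0.845, 0.535, -0.0]
force: [0.2, 0.3, -3.5]
gripper_width: 0.03
```

Call:
jog_arm([
  [0, 0, 0.068, 0.36, -0.15, -0.02, 0.8],
  [0, 0, 0.137, 0.733, -0.303, -0.02, 0.8],
  [0, 0, 0.137, 0.733, -0.303, -0.02, 0.8],
])

```text
clock: 35.55
position: [0.4322, -0.04, 0.13]
tool_rot: [-0.001, 0.912, 0.41, -0.001]
force: [-1.9, -0.1, -3.7]
gripper_width: 0.0298
```

Call:
jog_arm([
  [0, 0, 0.068, 0.31, -0.25, -0.02, 0.8],
  [0, 0, 0.137, 0.618, -0.498, -0.02, 0.8],
  [0, 0, 0.137, 0.618, -0.498, -0.02, 0.8],
])

```text
clock: 35.85
position: [0.4365, 0.0388, 0.1323]
tool_rot: [-0.0, 0.961, 0.276, -0.0]
force: [-0.1, -0.5, -3.4]
gripper_width: 0.0299
```

Call:
jog_arm([
  [0, 0, 0.068, 0.22, -0.32, -0.01, 0.8],
  [0, 0, 0.137, 0.452, -0.652, -0.01, 0.8],
  [0, 0, 0.137, 0.452, -0.652, -0.01, 0.8],
])

```text
clock: 36.15
position: [0.4408, 0.118, 0.1334]
tool_rot: [-0.0, 0.991, 0.136, -0.0]
force: [0.1, 0.2, -3.2]
gripper_width: 0.0297
```

Call:
jog_arm([
  [0, 0, 0.068, 0.12, -0.37, -0.01, 0.8],
  [0, 0, 0.137, 0.249, -0.753, -0.01, 0.8],
  [0, 0, 0.137, 0.249, -0.753, -0.01, 0.8],
  [0, 0, 0.137, 0.249, -0.753, -0.01, 0.8],
  [0, 0, 0.137, 0.249, -0.753, -0.01, 0.8],
])

```text
clock: 36.65
position: [0.4445, 0.1943, 0.1345]
tool_rot: [0.0, 1.0, -0.006, -0.0]
force: [-1.0, -0.1, -4.4]
gripper_width: 0.0293
```

```bash
python3 snap.py r wrist; python3 plan.py .444,.1975,.06,-.6
```

```text
now [0.4445 0.1943 0.1346] yaw -0.8 F [-0.1 -0.4 -2.9] w 0.0297 t 36.7
   [0.0, 0.0, -0.002] [-0.005, -0.032, 0.746] rows>=1.5
 -> (0.444, 0.1975, 0.06, -0.6)
```

View pics/r_wrist.png

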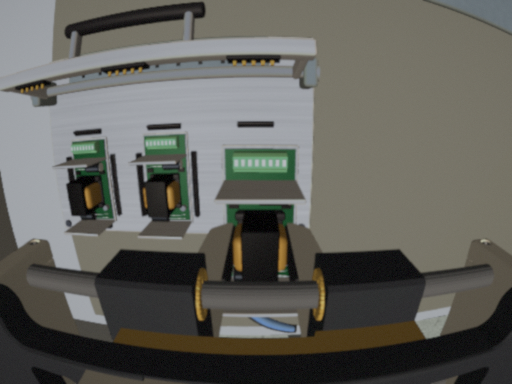

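```bash
python3 - <<'E'
from h import *
d=load("r_wrist.npz"); g=d["image"].max(2)
m=(g<45).astype(np.uint8); m[:100]=0;m[140:]=0;m[:,:60]=0;m[:,315:]=0
n,l,s,c=cv2.connectedComponentsWithStats(m)
for i in range(1,n):
    if s[i,4]>25: print(c[i].round(1),s[i,2:],(wplane(d,[c[i]],.014)[0]*1000).round(1))
E
```

```text
[164.  126.9] [32  4 71] [506.1 284.5  14. ]
[255.5 124.5] [34  2 68] [505.1 197.   14. ]
[ 87.6 131.9] [26  5 71] [507.4 372.   14. ]
```

Call:
jog_arm([
  [0, 0, 0, -0.005, -0.032, 0.2, 0.8],
  [0, 0, 0, -0.005, -0.032, 0.4, 0.8],
  [0, 0, 0, -0.005, -0.032, 0.6, 0.8],
  [0, 0, 0, -0.005, -0.032, 0.75, 0.8],
  [0, 0, 0, -0.005, -0.032, 0.75, 0.8],
  [0, 0, 0, -0.005, -0.032, 0.75, 0.8],
  [0, 0, 0, -0.005, -0.032, 0.75, 0.8],
  [0, 0, 0, -0.005, -0.032, 0.75, 0.8],
])

```text
clock: 37.5
position: [0.4446, 0.199, 0.0608]
tool_rot: [-0.0, 1.0, -0.008, 0.001]
force: [0.8, 0.4, -4.2]
gripper_width: 0.0301
```

```bash
python3 plan.py .4438,.1976,.035,-.6
```

```text
now [0.4446 0.199  0.0608] yaw -0.9 F [ 0.8  0.4 -4.2] w 0.0301 t 37.5
   [0.0, -0.001, -0.002] [-0.008, 0.014, 0.258] rows>=0.5
 -> (0.4438, 0.1976, 0.035, -0.6)
```

Call:
jog_arm([
  [0, 0, -0.002, -0.003, 0.01, 0.06, 0.8],
  [0, 0, -0.002, -0.003, 0.01, 0.12, 0.8],
  [0, 0, -0.002, -0.003, 0.01, 0.19, 0.8],
  [0, 0, -0.002, -0.003, 0.01, 0.25, 0.8],
  [0, 0, -0.002, -0.003, 0.01, 0.25, 0.8],
  [0, 0, -0.002, -0.003, 0.01, 0.25, 0.8],
])

```text
clock: 38.1
position: [0.4437, 0.198, 0.0347]
tool_rot: [0.0, 1.0, -0.006, -0.0]
force: [-0.1, 0.0, -2.9]
gripper_width: 0.0297
```

```bash
python3 plan.py .4438,.1976,.0335,-.6
```

```text
now [0.4437 0.198  0.0347] yaw -0.7 F [-0.1  0.  -2.9] w 0.0297 t 38.1
   [0.0, 0.0, -0.001] [0.001, 0.004, 0.012] rows>=0.0
 -> (0.4438, 0.1976, 0.0335, -0.6)
```

Call:
jog_arm([
  [0, 0, 0, 0, 0, 0.015, 0.8],
  [0, 0, 0, 0, 0, 0.015, 0.3],
  [0, 0, 0, 0, 0, 0.015, 0],
  [0, 0, 0, 0, 0, 0.015, 0],
  [0, 0, 0, 0, 0, 0.015, 0],
  [0, 0, 0, 0, 0, -0.3, 0],
  [0, 0, 0, 0, 0, -0.7, 0],
  [0, 0, 0, 0, 0, -1, 0],
  [0, 0, 0, 0, 0, -1, 0],
])

```text
clock: 39.0
position: [0.4456, 0.1987, 0.1385]
tool_rot: [-0.001, 1.0, -0.006, 0.003]
force: [0.1, -1.1, -1.1]
gripper_width: 0.0463
```

Call:
jog_arm([
  [0, 0, 0, 0, 0, -0.5, 0],
  [0, 0, 0, 0, 0, -0.9, 0],
  [0, 0, 0, 0, 0, -0.9, 0],
  [0, 0, 0, 0, 0, -0.9, 0],
])

```text
clock: 39.4
position: [0.4437, 0.198, 0.2245]
tool_rot: [-0.0, 1.0, -0.006, 0.0]
force: [0.3, 0.2, -0.9]
gripper_width: 0.0466
```

```bash
python3 snap.py s wrist side;python3 plan.py .63,.285,.2,-.6; python3 -c "
from h import *
s=load('s_side.npz');t=load('s_wrist.npz')
a=cv2.resize(s['image'][120:220,200:340,::-1],(560,400));cv2.imwrite('pics/s2.png',a)"
```

```text
now [0.4431 0.1977 0.2232] yaw -0.7 F [ 0.2  0.2 -0.1] w 0.0462 t 39.5
   [0.0, 0.0, 0.0] [0.62, -0.298, 0.076] rows>=1.4
   [0.0, 0.0, 0.0] [0.62, -0.298, 0.076] rows>=1.4
   [0.0, 0.0, 0.0] [0.62, -0.298, 0.077] rows>=1.4
 -> (0.63, 0.285, 0.2, -0.6)
```

View pics/s2.png

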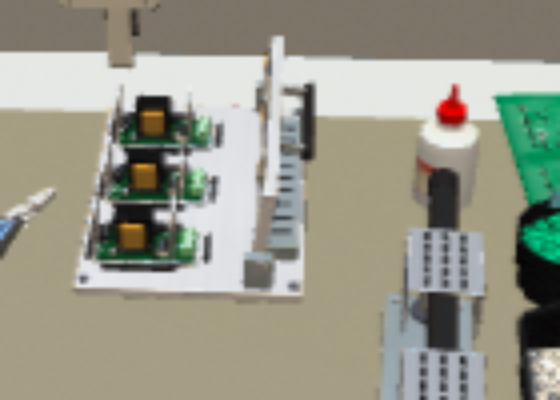

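View pics/s_wrist.png

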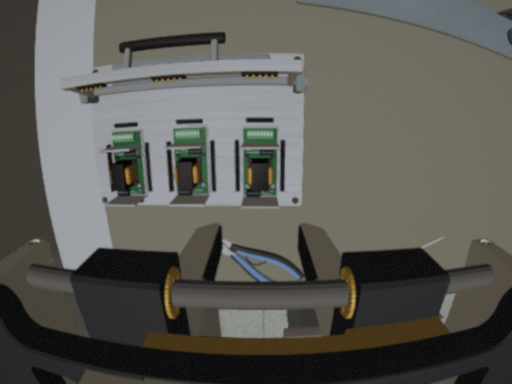

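All three chassis are seated with green blocks toward the bar; bar still open. Now close fingers and go above and behind the handle.

Call:
jog_arm([
  [0, 0, 0, 0.62, -0.298, 0.07, 1],
  [0, 0, 0, 0.62, -0.298, 0.07, 1],
  [0, 0, 0, 0.62, -0.298, 0.07, 1],
])

```text
clock: 39.8
position: [0.5069, 0.2274, 0.2154]
tool_rot: [0.001, 1.0, -0.006, -0.001]
force: [-1.4, -0.8, -0.6]
gripper_width: 0.0269
```

Call:
jog_arm([
  [0, 0, 0, 0.62, -0.298, 0.07, 1],
  [0, 0, 0, 0.62, -0.298, 0.07, 1],
  [0, 0, 0, 0.62, -0.298, 0.07, 1],
])

```text
clock: 40.1
position: [0.5687, 0.2563, 0.2087]
tool_rot: [0.0, 1.0, -0.006, -0.001]
force: [0.1, -0.3, 0.3]
gripper_width: 0.0037
```

Call:
jog_arm([
  [0, 0, 0, 0.62, -0.298, 0.07, 1],
  [0, 0, 0, 0.62, -0.298, 0.07, 1],
  [0, 0, 0, 0.62, -0.298, 0.07, 1],
  [0, 0, 0, 0.62, -0.298, 0.07, 1],
  [0, 0, 0, 0.62, -0.298, 0.07, 1],
])

```text
clock: 40.6
position: [0.6296, 0.2847, 0.2041]
tool_rot: [0.0, 1.0, -0.006, -0.0]
force: [1.1, 0.6, 0.4]
gripper_width: 0.0004
```

```bash
python3 snap.py t wrist side;python3 plan.py .625,.287,.09,-.6
```

```text
now [0.6301 0.2849 0.2044] yaw -0.7 F [0.4 0.3 0.6] w 0.0004 t 40.7
   [0.0, 0.0, 0.0] [-0.026, -0.01, 0.572] rows>=1.1
   [0.0, 0.0, 0.0] [-0.026, -0.01, 0.572] rows>=1.1
 -> (0.625, 0.287, 0.09, -0.6)
```

View pics/t_wrist.png

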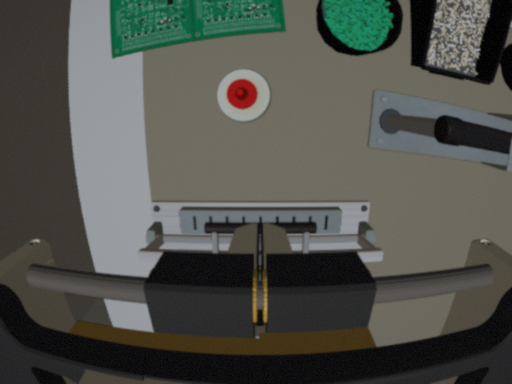

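View pics/t_side.png

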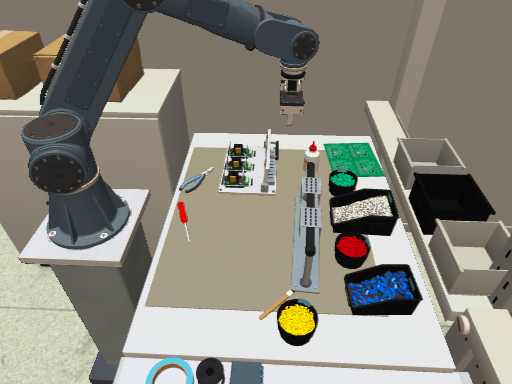

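```bash
python3 -c "
from h import *
d=load('t_wrist.npz'); print((wplane(d,[(206,228),(316,228)],.09)*1000).round(1),(wplane(d,[(219,95),(270,95),(243,121)],.05)*1000).round(1))"
```

```text
[[590.6 338.3  90. ]
 [589.3 228.7  90. ]] [[720.3 325.3  50. ]
 [719.2 272.8  50. ]
 [692.4 300.9  50. ]]
```

Call:
jog_arm([
  [0, 0, 0, -0.02, 0.01, 0.4, 1],
  [0, 0, 0, -0.02, 0.01, 0.8, 1],
  [0, 0, 0, -0.02, 0.01, 0.8, 1],
  [0, 0, 0, -0.02, 0.01, 0.8, 1],
])

```text
clock: 41.1
position: [0.6288, 0.2842, 0.125]
tool_rot: [0.0, 1.0, -0.006, -0.0]
force: [0.9, 0.2, 1.3]
gripper_width: 0.0007
```

Call:
jog_arm([
  [0, 0, 0, 0, 0, 0.2, 1],
  [0, 0, 0, 0, 0, 0.36, 1],
  [0, 0, 0, 0, 0, 0.36, 1],
  [0, 0, 0, 0, 0, 0.36, 1],
  [0, 0, 0, -0.1, 0, 0.36, 1],
  [0, 0, 0, -0.2, 0, 0.36, 1],
  [0, 0, 0, -0.3, 0, 0.36, 1],
  [0, 0, 0, -0.4, 0, 0.36, 1],
  [0, 0, 0, -0.4, 0, 0.36, 1],
])

```text
clock: 42.0
position: [0.5871, 0.2848, 0.0881]
tool_rot: [0.0, 1.0, -0.006, -0.001]
force: [-0.3, 0.0, -0.5]
gripper_width: 0.0003
```

```bash
python3 snap.py u side;python3 plan.py .532,.2835,.087,-.6;python3 -c "
from h import *
s=load('u_side.npz')
a=cv2.resize(s['image'][80:220,200:340,::-1],(560,560));cv2.imwrite('pics/u2.png',a)"
```

```text
now [0.5877 0.2848 0.0879] yaw -0.6 F [ 0.3 -0.5  0.1] w 0.0005 t 42.05
   [0.0, 0.001, 0.0] [-0.557, 0.019, 0.01] rows>=1.1
 -> (0.532, 0.2835, 0.087, -0.6)
```

View pics/u2.png

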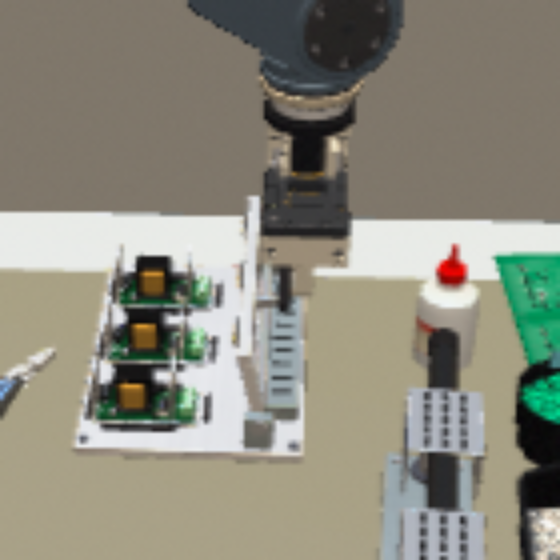

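Bar is starting to swing over. Continue.

Call:
jog_arm([
  [0, 0, 0, -0.08, 0.01, 0, 1],
  [0, 0, 0, -0.16, 0.01, 0, 1],
  [0, 0, 0, -0.24, 0.01, 0, 1],
  [0, 0, 0, -0.32, 0.01, 0, 1],
  [0, 0, 0, -0.4, 0.01, 0, 1],
  [0, 0, 0, -0.48, 0.01, 0, 1],
  [0, 0, 0, -0.56, 0.01, 0, 1],
  [0, 0, 0, -0.56, 0.01, 0, 1],
  [0, 0, 0, -0.56, 0.01, 0, 1],
])

```text
clock: 42.95
position: [0.5327, 0.2844, 0.0881]
tool_rot: [-0.0, 1.0, -0.006, -0.0]
force: [1.1, 0.2, -0.1]
gripper_width: 0.0006
```

```bash
python3 snap.py v side wrist;python3 plan.py .52,.2835,.087,-.6;python3 -c "
from h import *
s=load('v_side.npz');t=load('v_wrist.npz')
a=cv2.resize(s['image'][110:220,200:310,::-1],(400,400));b=cv2.resize(t['image'][:,:,::-1],(400,300));o=np.zeros((400,800,3),np.uint8);o[:,:400]=a;o[:300,400:]=b;cv2.imwrite('pics/v2.png',o)"
```

```text
now [0.533  0.2844 0.088 ] yaw -0.7 F [-0.3  0.  -0.2] w 0.0007 t 43.05
   [0.0, 0.0, -0.001] [-0.13, 0.011, 0.01] rows>=0.3
 -> (0.52, 0.2835, 0.087, -0.6)
```

View pics/v2.png

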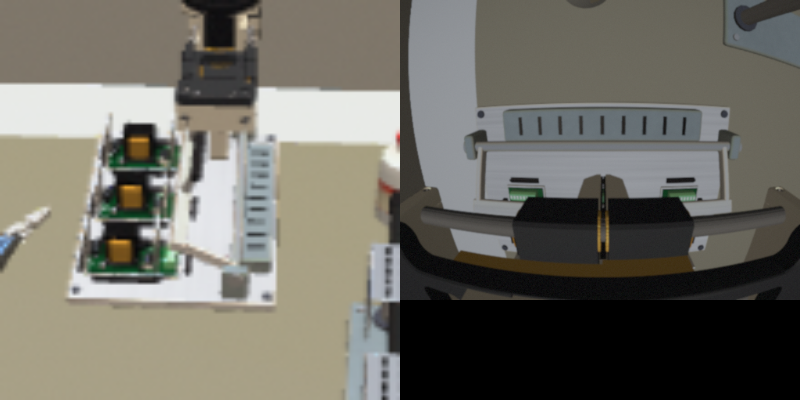

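The bar is over and sinking. Lift, move above the handle's closed spot and press down.

Call:
jog_arm([
  [0, 0, 0, 0, 0, -0.3, 1],
  [0, 0, 0, 0, 0, -0.5, 1],
  [0, 0, 0, -0.2, 0.01, -0.5, 1],
  [0, 0, 0, -0.42, 0.01, -0.5, 1],
  [0, 0, 0, -0.42, 0.01, -0.5, 1],
  [0, 0, 0, -0.42, 0.01, -0.5, 1],
])

```text
clock: 43.65
position: [0.4912, 0.284, 0.1382]
tool_rot: [-0.0, 1.0, -0.006, 0.0]
force: [0.3, 0.1, -0.3]
gripper_width: 0.0004
```

```bash
python3 snap.py w side;python3 plan.py .491,.2835,.085,-.6;python3 -c "
from h import *
s=load('w_side.npz')
a=cv2.resize(s['image'][100:220,200:320,::-1],(560,560));cv2.imwrite('pics/w2.png',a)"
```

```text
now [0.4915 0.284  0.1381] yaw -0.7 F [ 0.4 -0.4  0.1] w 0.0005 t 43.7
   [0.0, 0.0, -0.001] [-0.006, 0.005, 0.531] rows>=1.1
 -> (0.491, 0.2835, 0.085, -0.6)
```

View pics/w2.png

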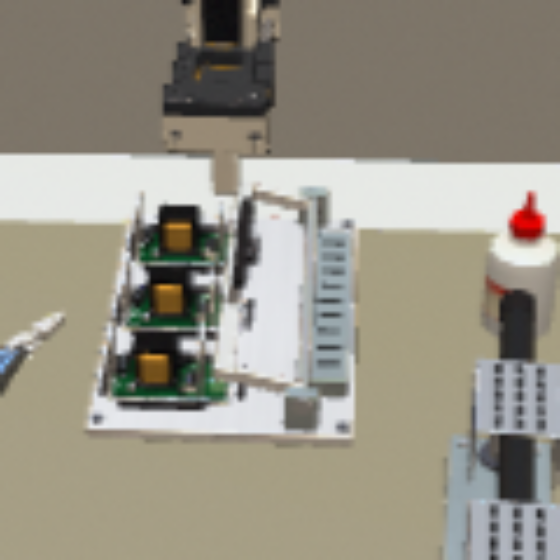

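Call:
jog_arm([
  [0, 0, 0, 0.03, 0, 0.1, 1],
  [0, 0, 0, 0.03, 0, 0.2, 1],
  [0, 0, 0, 0.03, 0, 0.28, 1],
  [0, 0, 0, 0.02, 0, 0.34, 1],
  [0, 0, 0, 0.01, 0, 0.4, 1],
  [0, 0, 0, 0, 0, 0.45, 1],
  [0, 0, 0, 0, 0, 0.5, 1],
  [0, 0, 0, 0, 0, 0.53, 1],
  [0, 0, 0, 0, 0, 0.53, 1],
  [0, 0, 0, 0, 0, 0.53, 1],
])

```text
clock: 44.7
position: [0.4909, 0.2839, 0.0851]
tool_rot: [-0.0, 1.0, -0.006, 0.0]
force: [0.5, -0.4, -0.4]
gripper_width: 0.0006
```

```bash
python3 snap.py x side;python3 plan.py .491,.2835,.083,-.6;python3 -c "
from h import *
s=load('x_side.npz')
a=cv2.resize(s['image'][100:220,200:320,::-1],(560,560));cv2.imwrite('pics/x2.png',a)"
```

```text
now [0.4909 0.2839 0.0852] yaw -0.7 F [-0.2 -0.8  0.3] w 0.0002 t 44.75
   [0.0, 0.0, -0.001] [0.001, 0.004, 0.022] rows>=0.0
 -> (0.491, 0.2835, 0.083, -0.6)
```

View pics/x2.png

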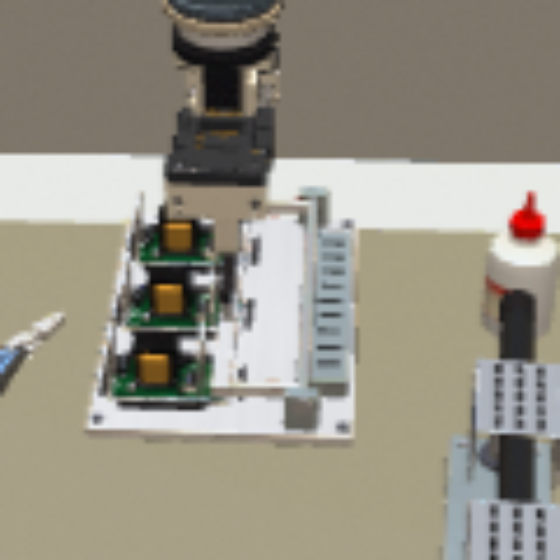

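Nearly closed; press a few millimetres more until contact force shows.

Call:
jog_arm([
  [0, 0, 0, 0, 0, 0.02, 1],
  [0, 0, 0, 0, 0, 0.04, 1],
  [0, 0, 0, 0, 0, 0.04, 1],
  [0, 0, 0, 0, 0, 0.04, 1],
])

```text
clock: 45.15
position: [0.4912, 0.2841, 0.0827]
tool_rot: [-0.0, 1.0, -0.006, 0.001]
force: [-5.7, -2.2, 20.2]
gripper_width: 0.0003
```

Call:
jog_arm([
  [0, 0, 0, 0, 0, -0.3, 1],
  [0, 0, 0, 0, 0, -0.7, 1],
  [0, 0, 0, 0, 0, -1, 1],
  [0, 0, 0, 0, 0, -1, 1],
  [0, 0, 0, 0, 0, -1, 1],
])

```text
clock: 45.65
position: [0.4908, 0.2839, 0.181]
tool_rot: [-0.0, 1.0, -0.006, 0.0]
force: [-0.3, -0.5, -0.4]
gripper_width: 0.0006
```

Call:
jog_arm([
  [0, 0, 0, -0.5, 0, -0.2, 1],
  [0, 0, 0, -1, 0, -0.4, 1],
  [0, 0, 0, -1, 0, -0.4, 1],
  [0, 0, 0, -1, 0, -0.4, 1],
  [0, 0, 0, -1, 0, -0.4, 1],
])

```text
clock: 46.15
position: [0.3913, 0.285, 0.2201]
tool_rot: [0.0, 1.0, -0.006, -0.0]
force: [0.7, -0.5, 0.2]
gripper_width: 0.0006
```

```bash
python3 snap.py y side wrist top;python3 -c "
from h import *
s=load('y_side.npz')
a=cv2.resize(s['image'][100:310,180:390,::-1],(600,600));cv2.imwrite('pics/y2.png',a)
P=cloud(s)"
```

```text
(no output)
```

View pics/y2.png

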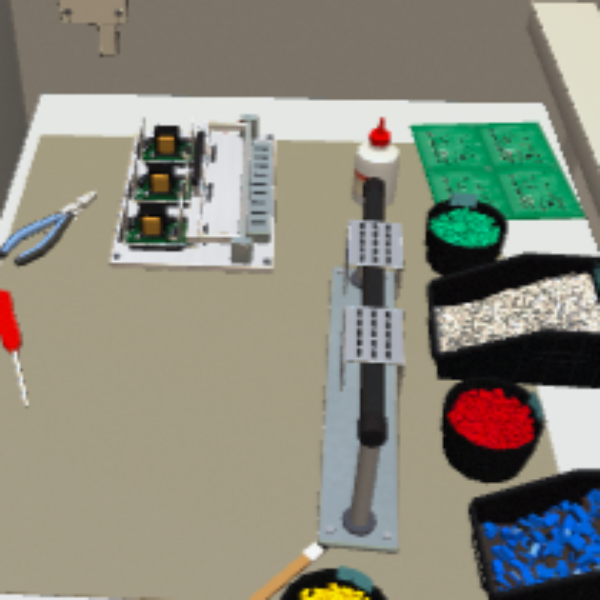

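View pics/y_wrist.png

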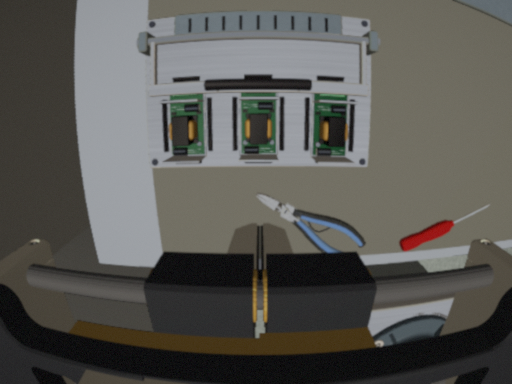

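```bash
python3 -c "
from h import *
d=load('y_wrist.npz')
for z in (.06,.066,.072): print(z,(wplane(d,[(258,85)],z)*1000).round(1))
for u,v in [(225,85),(258,85),(290,85)]: print('depth',d['depth'][v-2:v+3,u].round(3))
o=-d['R'].T@d['t']
K=d['intrinsics']; 
for u,v in [(225,85),(258,85),(290,85)]:
  n=cv2.fisheye.undistortPoints(np.array([[[u,v]]],float),K,np.zeros(4)).reshape(2); c=np.r_[n,1]*np.median(d['depth'][v-1:v+2,u]); print((d['R'].T@(c-d['t'])).round(3))
s=load('y_side.npz');P=cloud(s);print(P[142:164:4,249:255].round(3)[:,2])
g=s['image'][140:170,235:265].max(2); print(np.argwhere(g<50)[:3])
cv2.imwrite('pics/y5.png',cv2.resize(s['image'][130:200,215:285,::-1],(700,600),interpolation=cv2.INTER_CUBIC))"
```

```text
0.06 [[492. 285.  60.]]
0.066 [[491.5 285.   66. ]]
0.072 [[491.1 285.   72. ]]
depth [0.284 0.285 0.286 0.286 0.286]
depth [0.284 0.285 0.285 0.286 0.287]
depth [0.284 0.284 0.286 0.286 0.286]
[0.492 0.318 0.072]
[0.491 0.285 0.072]
[0.491 0.253 0.071]
[[0.493 0.41  0.042]
 [0.498 0.338 0.071]
 [0.499 0.313 0.069]
 [0.498 0.329 0.041]
 [0.499 0.3   0.043]
 [0.5   0.281 0.039]]
[[4 0]
 [4 1]
 [4 2]]
```

View pics/y5.png

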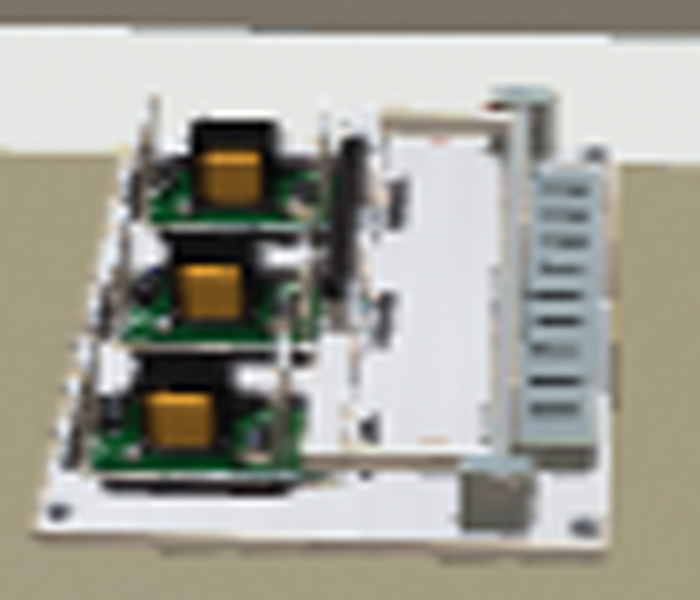

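Handle top measured at z = 0.072 m, x = 0.491 m – fully closed. Covers hang, robot clear. Handing in.

```bash
python3 -c "
from bench import *
print(hand_in()); print(state()['clock'])"
```

```text
the job is handed in; nothing more can be done
None
the job is handed in; nothing more can be done
```

The burn-in setup is done and handed in at about 46 s of the 192 s allowed; `hand_in()` gives no verdict.

- **Covers:** Only two were present at the start. I hung both over the rail, and the last side picture shows each straddling the bar.
- **Chassis:** All three are in nests 1 to 3 with their green blocks toward the contact bar. One was knocked aside mid-run, so I measured it again before gripping it. I did not measure the chassis' seated height and tilt separately. I judged them seated from the release height and the guides visible around them in the pictures.
- **Contact bar:** It stayed open until all three chassis were in, then I swung it over and pressed it down, reaching about 20 N of contact. The handle top then measured 72 mm over the bench at x = 0.491 m, which matches fully closed.
- **Bystanders and arm:** The brush and bottle look untouched in the final pictures. The arm was clear of everything at hand-in.

No check failed. The wrist camera and the fixed cameras disagreed by 1 to 2 mm on the nest positions. I aimed between the two for nests 1 and 2, and close to the wrist camera's reading for nest 3. All three chassis went in without resistance.

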